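# Make up a machine-foot hardware kit

## Robot

A 6-joint arm with a two-finger parallel gripper is mounted at the origin on the work surface. World frame = base frame: x ahead of the robot, y to its left, z up, the work surface at z = 0. Lengths are in m, angles in degrees, forces in N, time in s.
With the tool pointing down it reaches from about 0.375 to 0.9 m from the base axis. Payload 3.1 kg.
Tool frame: the origin (TCP) lies between the finger pads; the fingertips stand 22 mm ahead of it and the grasp point (between the pads) lies 3 mm ahead of it; y points along the fingers, x is the direction in which the jaws open and shut, and the axes are right-handed (so a half turn about y gives the same grasp; the last joint's range is limited). The gripper opens to 87 mm and grips with 3 to 60 N. Pads are 19 mm wide; open, the fingers measure 117 mm over their backs; the gripper's body (75 mm by 190 mm) begins 51 mm behind the grasp point.
Start: joints at [-81.503, 30.224, 82.088, -0, 67.689, -10.227], TCP at [0.201, -0.592, 0.207] pointing down, gripper open.
Joint ranges: [-176.69, 176.69], [-43.24, 126.21], [12.49, 139.97], [-82, 262], [0, 151.66], [-163.58, 163.58]. Speed limits (degrees/s): [159.86, 159.86, 180, 180, 180, 180].

## Interface

Orientations are given as a 3x3 rotation matrix whose columns are the frame's x, y, z axes.
In Python, from rig import bot, imaging, workorder gives the robot as it stands. The module is installed in compiled form; this text tells all that it offers.
- The arm moves only by the tool drive_tool, never from a script. Its argument "commands" is a list of rows, each an object of numbers: "dx", "dy", "dz": the shift along the tool's x, y, z normalised to -1 to 1, where 1 is 4 cm; "wx", "wy", "wz": the turn, a rotation vector about the tool's x, y, z normalised to -1 to 1, where 1 is pi/2 rad; "grip": the finger opening in mm, from 0 to 87. In form: [{"dx": .., "dy": .., "dz": .., "wx": .., "wy": .., "wz": .., "grip": ..}, ...]. A call has 1 to 8 rows; each row shifts and turns the commanded pose from where the row before left it, along the tool's axes as they then stand; what a row does not reach is not made up. A row lasts 1/8 s, in which the tool goes at most 62.5 mm and 10.7 degrees, less where a joint would pass 70% of its speed; a pose out of reach is approached as far as the arm can. A call with a number of a shift or a turn outside -1 to 1 is refused whole. A call with a gripper value outside its range is refused whole. The fingers move at their own pace and stop on an object; the grip force is fixed at half the most. Time passes only in rows, so rows that do not move let the fingers close. It gives the time, the measured TCP pose, the force and the opening at its end, in the units of the state.
- bot.read_state(): the state, without advancing time (a new reading comes with each control period).
- imaging.capture(name): name is "side" or "top"; returns (picture, depth): 400x640x3 uint8, red, green, blue; 400x640 float32, m along the optical axis (not along the pixel's ray), 0 where there is no reading.
- imaging.get_calibration(name): a dict with "mtx" (3x3 intrinsics, pixels), "world_to_cam" (4x4, takes a point from world to camera coordinates). Camera axes: x right, y down, z forward; pixel columns grow to the right and rows downward; lengths in m; the calibration is good to about 2 mm. A picture is of the moment at which its call begins. get_calibration takes no time and is no camera call.
- workorder.hand_in(): hands the job in, once; it reports no verdict.
The state is a dict: "time_s": time; "joint_positions": joint angles; "qvel": joint speeds; "tau": joint torques, N m; "position": TCP position; "tcp_rot": TCP orientation; "force": force on the tool from outside, world axes, zero at the start; "moment": the same for the moment, N m; "opening": opening from 0.0 (shut) to 1.0 (fully open).
Only numpy, scipy, OpenCV 4.12 (cv2) and the standard library are available. Lean on these libraries where they do the work, as an engineer would, in place of code of your own. Each camera call takes 0.05 s, during which the arm holds its last target. There are 200 camera calls.

## Task

Make up the kit for one machine foot: stand the copper bush, the red square plug and the steel hex nut upright on the pads that show their outlines, each centred inside its outline. Hang both slotted discs on the spindle of the stand, the wide blue one first, flat on the stand's collar, and the narrow yellow one flat on top of it, both centred on the spindle and with their slots a quarter turn apart so that neither can slide off. Do not shift the white dish of screws.

Things in the scene. Friction and masses are not known exactly. Their poses are not given: they have to be found in the camera images.
- wide_disc: blue slotted disc lying flat, loose, 54 mm diameter, 14 mm thick, about 180 g; a 16 mm wide slot runs from 8 mm beyond the centre out through the rim; a white dash lies on the far side from its mouth. Origin on the disc's axis at its underside; z up, +x points from the axis out of the slot's mouth. It can be gripped across its y axis (54 mm)
- narrow_disc: yellow slotted disc lying flat, loose, 42 mm diameter, 14 mm thick, about 100 g; same 16 mm slot reaching 8 mm beyond the centre, white dash on the far side from the mouth. Origin on the disc's axis at its underside; z up, +x points out of the slot's mouth. It can be gripped across its y axis (42 mm)
- nut: bright steel hexagon nut standing flat, loose, 36 mm across flats, 22 mm high, about 110 g, 22 mm hole; origin at the centre of its underside, z up, x normal to one pair of flats (other pairs every 60 degrees)
- bush: copper-coloured round flanged bush, loose: flange 40 mm diameter and 6 mm thick at the bottom, barrel 28 mm diameter above it, 30 mm high in all, about 120 g, black bore mark on top; origin at the centre of its underside, z up
- plug: red square plastic tube plug, loose: flange 40 x 40 mm and 6 mm thick at the bottom, body 32 x 32 mm above it, 28 mm high in all, about 50 g; origin at the centre of its underside, z up, x and y normal to its sides
- round_pad: fixed flat white plastic pad, 84 x 84 mm, 4 mm thick, lying on the bench, with a copper-coloured circle (54 mm inside diameter) drawn on its top; origin at the centre of its underside, z up; the part stands on it at 4 mm above the origin
- square_pad: fixed flat white plastic pad, 84 x 84 mm, 4 mm thick, lying on the bench, with a red square (54 mm inside width) drawn on its top; origin at the centre of its underside, z up; the part stands on it at 4 mm above the origin
- hex_pad: fixed flat white plastic pad, 84 x 84 mm, 4 mm thick, lying on the bench, with a dark grey hexagon (52 mm inside, across flats) drawn on its top; origin at the centre of its underside, z up; the part stands on it at 4 mm above the origin
- stand: fixed round hanger: dark foot 76 mm diameter, 7 mm thick; aluminium collar 36 mm diameter, its top 22 mm above the bench; upright spindle 8 mm diameter to 66 mm; orange head 22 mm diameter from 66 to 72 mm, wider than the slots, so discs enter sideways under it, slot mouth leading. Origin under the foot on the spindle's axis, z up; wide disc's underside rests at 22 mm, narrow disc's at 36
- dish: small white round dish with black screws in it, loose, 56 mm diameter at the rim, 40 mm at the foot, 22 mm high, about 150 g, standing among the parts; origin at the centre of its underside; to be left where it is
Mind the look-alikes: they are no part of the job. Of the things shaped like the wide_disc, the blue one is meant.

How it is judged (in metres and radians):
At the end, for the whole second after the job is handed in: bush, plug and nut upright on their pads, within 12 mm of centre; wide disc flat on the collar, narrow disc flat on it, axes within 10 mm of the spindle, slots at least 57 degrees from parallel; all at rest; dish within 20 mm of its start (horizontal distance between bush and round_pad below 0.012 m and z of bush in the frame of round_pad between 0 and 0.008 m and horizontal distance between plug and square_pad below 0.012 m and z of plug in the frame of square_pad between 0 and 0.008 m and horizontal distance between nut and hex_pad below 0.012 m and z of nut in the frame of hex_pad between 0 and 0.008 m and horizontal distance between each of wide_disc, narrow_disc and stand below 0.01 m and z of wide_disc in the frame of stand between 0.018 and 0.026 m and z of narrow_disc in the frame of stand between 0.032 and 0.04 m and angle between the x axis of wide_disc and the x axis of narrow_disc, either way round above 1 rad and angle between each of wide_disc, narrow_disc, nut, bush, plug's own z axis and vertical below 0.12 rad and linear speed of each of wide_disc, narrow_disc, nut, bush, plug below 0.02 m/s and angular speed of each of wide_disc, narrow_disc, nut, bush, plug below 0.3 rad/s and distance of dish from where it was at the start of the episode below 0.02 m); the robot touches nothing.
It fails at once if the dish of screws is shifted by more than 20 mm (distance of dish from where it was at the start of the episode above 0.02 m).
It also fails if it takes over 106 s, if anything falls off the work surface, if the arm or the gripper's body presses on something with over 40 N, if the wrist force passes 120 N, or if a joint passes its speed limit or range.

## Working session

There is one attempt and no reset: what is moved stays moved. The work goes in short steps, Python scripts to look and compute and a tool call to move; the robot and the scene stay as the last step left them, time stands still between calls to the robot, and variables do not carry over. Pictures are saved under pics/ and viewed, on a budget of 14 in all, crops included, one or two more only if the job needs it, and the job is handed in when it is done.

Besides the shell and the picture viewer there is one more tool, called as name([rows], argument=value, ...), one row to a line, values as JSON. drive_tool: Moves the arm, as the interface text tells. Its arguments: {"type":"object","properties":{"commands":{"type":"array"}},"required":["commands"]}

```bash
mkdir -p pics; cat > h.py <<'E'
import numpy as np, cv2
from rig import bot, imaging, workorder
def cap(n):
    p,d=imaging.capture(n); np.savez(f'/tmp/{n}.npz',p=p,d=d); return p,d
def load(n):
    z=np.load(f'/tmp/{n}.npz'); return z['p'],z['d']
def at_z(n,u,v,z):
    c=imaging.get_calibration(n);K=np.array(c['mtx']);T=np.array(c['world_to_cam'])
    R=T[:3,:3];o=-R.T@T[:3,3];r=R.T@np.linalg.inv(K)@[u,v,1]
    return o+r*(z-o[2])/r[2]
def pt(n,u,v,d):
    c=imaging.get_calibration(n);K=np.array(c['mtx']);T=np.array(c['world_to_cam'])
    return T[:3,:3].T@(np.linalg.inv(K)@[u,v,1]*d-T[:3,3])
def save(n,p,f=1,box=None):
    if box: p=p[box[1]:box[3],box[0]:box[2]]
    cv2.imwrite(f'pics/{n}.png',cv2.resize(p[:,:,::-1],None,fx=f,fy=f,interpolation=cv2.INTER_CUBIC))
E
python3 - <<'E'
from h import *
for n in('top','side'):
    p,d=cap(n); save(n+'0',p,1.25); c=imaging.get_calibration(n); print(n,np.round(c['mtx'],1),np.round(c['world_to_cam'],3))
print(bot.read_state())
E
```

```text
top [[455.    0.  311.6]
 [  0.  455.  206. ]
 [  0.    0.    1. ]] [[-0.019 -1.    -0.014 -0.005]
 [-0.987  0.021 -0.158  0.485]
 [ 0.158  0.011 -0.987  1.028]
 [ 0.     0.     0.     1.   ]]
side [[401.2   0.  322.7]
 [  0.  401.2 194. ]
 [  0.    0.    1. ]] [[ 0.996 -0.092 -0.002 -0.473]
 [-0.062 -0.646 -0.76   0.036]
 [ 0.069  0.757 -0.649  0.944]
 [ 0.     0.     0.     1.   ]]
{'time_s': 0.1, 'joint_positions': array([-8.15024654e+01,  3.02717118e+01,  8.21466478e+01, -6.46268286e-04,
        6.76898971e+01, -1.02269465e+01]), 'qvel': array([ 0.12794755, -0.08229967, -0.13311359, -0.03681013,  0.02067421,
        0.03556518]), 'tau': array([-8.69932792e-04, -4.40987134e+01, -1.77150983e+01,  6.35385001e-02,
        5.34022122e-02, -4.69226109e-05]), 'position': array([ 0.20056445, -0.59124253,  0.2066035 ]), 'tcp_rot': array([[ 3.21021476e-01, -2.89516624e-04,  9.47071871e-01],
       [-9.47070086e-01,  1.86715228e-03,  3.21021442e-01],
       [-1.86126845e-03, -9.99998215e-01,  3.25203448e-04]]), 'force': array([ 0.45117403, -0.10273555, -0.81044921]), 'moment': array([0.01387788, 0.09343034, 0.02213631]), 'opening': 1.0029925510564182}
```

View pics.

View pics/top0.png

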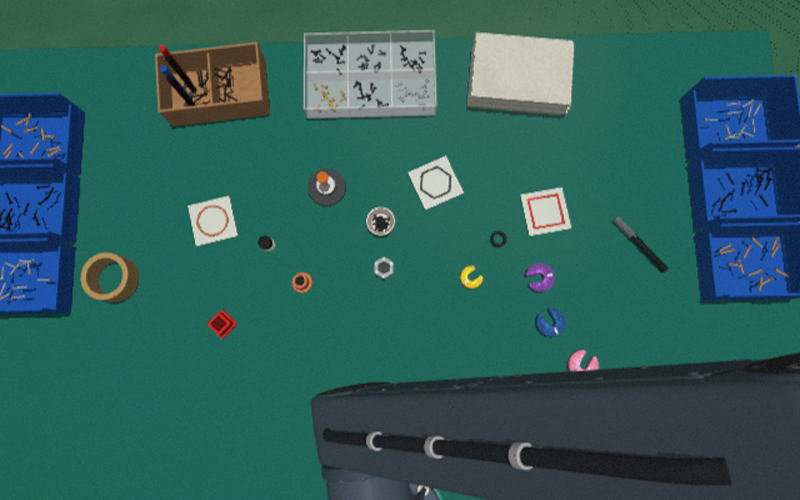

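View pics/side0.png

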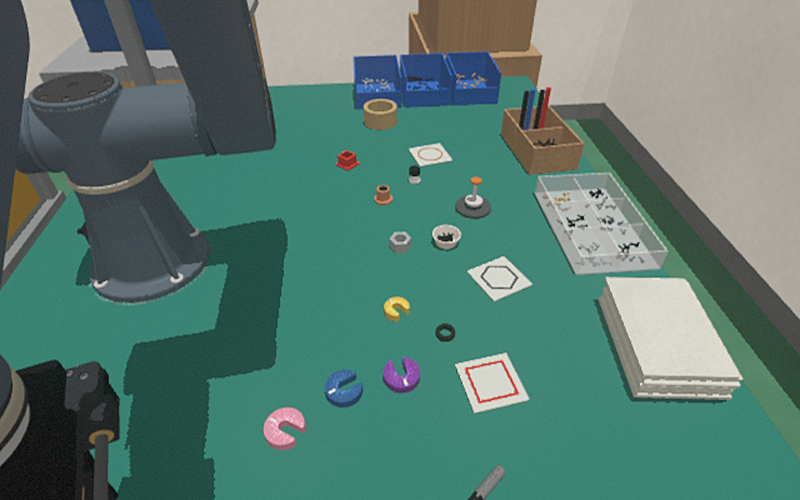

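```bash
python3 - <<'E'
from h import *
p,d=load('top')
a=cv2.resize(p[195:300,350:490],None,fx=5.5,fy=5.5,interpolation=cv2.INTER_CUBIC)
b=cv2.resize(p[130:280,140:375],None,fx=3.3,fy=3.3,interpolation=cv2.INTER_CUBIC)
save('cropA',a);save('cropB',b);print(a.shape,b.shape)
E
```

```text
(578, 770, 3) (495, 776, 3)
```

View pics/cropA.png

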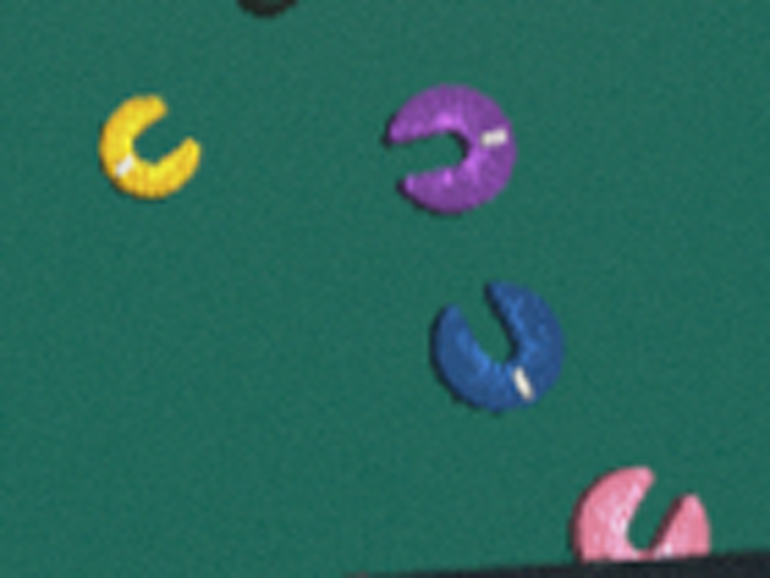

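View pics/cropB.png

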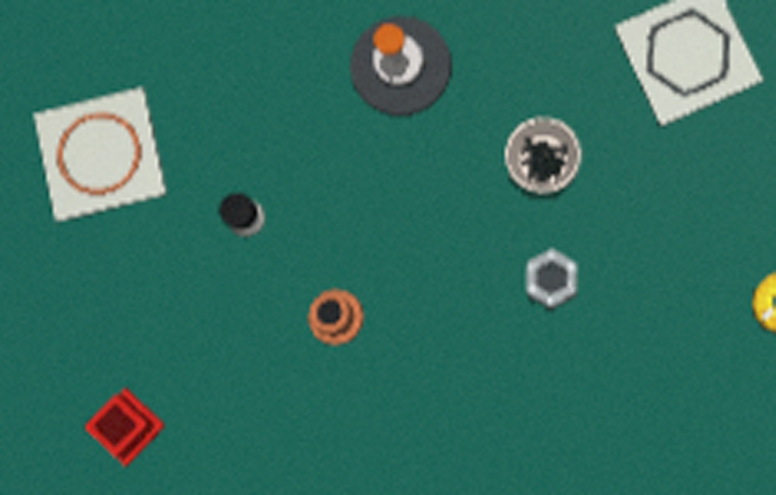

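```bash
cat >> h.py <<'E'
def go(x,y,z,psi,s=None):
    """print totals (tool dx,dy,dz in units; wy units) from the current measured pose; shifts in tool axes as they stand AFTER the turn and before"""
    s=s or bot.read_state(); p=np.array(s['position']);R=np.array(s['tcp_rot'])
    cur=np.degrees(np.arctan2(R[1,0],R[0,0])); d=(psi-cur+180)%360-180
    D=np.array([x,y,z])-p
    def rel(a):
        c,q=np.cos(np.radians(a)),np.sin(np.radians(a)); return (D@[c,q,0])/.04,-D[2]/.04,(D@[-q,c,0])/.04
    print('t %.1f cur'%s['time_s'],np.round(p,4),'psi %.1f'%cur,'open %.1f'%(s['opening']*87),'F',np.round(s['force'],1),'j6 %.0f tilt %.2f'%(s['joint_positions'][5],R[2,1]))
    print('  wy total %.3f | shift if turn LAST'%(-d/90),np.round(rel(cur),3),'| if turn FIRST',np.round(rel(psi),3))
E
python3 - <<'E'
from h import *
p,d=load('top'); hsv=cv2.cvtColor(p,cv2.COLOR_RGB2HSV)
B=lambda x,y:(140+x/3.3,130+y/3.3)
for n,(u,v),z in [('round',B(99,154),.004),('hex',B(688,53),.004),('square',(546/1.25,212/1.25),.004),('head',B(389,39),.072),('foot',B(401,66),.007),('collar',B(397,58),.022),('dish',B(543,156),.022),('nut',B(552,278),.022),('bushtop',B(331,312),.03),('bushfl',B(335,317),.006),('plugtop',B(116,426),.028),('plugfl',B(125,427),.006)]:
    print(n,np.round(at_z('top',u,v,z),4),'depth z %.4f'%pt('top',u,v,d[int(round(v)),int(round(u))])[2])
for n,box,h0,h1 in [('blue',(425,240,460,275),100,125),('yellow',(365,210,390,235),18,35)]:
    x0,y0,x1,y1=box; h=hsv[y0:y1,x0:x1]; m=((h[...,0]>h0)&(h[...,0]<h1)&(h[...,1]>110)&(h[...,2]>60))
    w=(h[...,1]<90)&(h[...,2]>130)
    v,u=np.nonzero(m|w); P=np.array([at_z('top',a+x0,b+y0,.012)[:2] for a,b in zip(u,v)])
    c,r=cv2.minEnclosingCircle((P*1000).astype(np.float32)); c=np.array(c)/1000
    v,u=np.nonzero(w); W=np.array([at_z('top',a+x0,b+y0,.014)[:2] for a,b in zip(u,v)]).mean(0) if len(u) else c
    g=P.mean(0); f=lambda q:np.degrees(np.arctan2(*(c-q)[::-1]))
    print(n,c,r,'phi by dash %.1f by centroid %.1f'%(f(W),f(g)))
E
```

```text
round [0.5709 0.3326 0.004 ] depth z 0.0042
hex [ 0.6387 -0.108   0.004 ] depth z 0.0067
square [ 0.5743 -0.3216  0.004 ] depth z 0.0047
head [0.6336 0.1073 0.072 ] depth z 0.0745
foot [0.6327 0.1069 0.007 ] depth z 0.0250
collar [0.6345 0.108  0.022 ] depth z 0.0284
dish [0.5581 0.0014 0.022 ] depth z 0.0112
nut [ 0.4682 -0.0036  0.022 ] depth z 0.0044
bushtop [0.4458 0.1542 0.03  ] depth z 0.0275
bushfl [0.445  0.1554 0.006 ] depth z 0.0312
plugtop [0.368  0.3065 0.028 ] depth z 0.0309
plugfl [0.3682 0.3069 0.006 ] depth z 0.0302
blue [ 0.36100439 -0.31396521] 27.599897384643555 phi by dash 27.6 by centroid 25.1
yellow [ 0.44955298 -0.16823026] 22.126235961914062 phi by dash -51.6 by centroid -42.6
```

```bash
python3 - <<'E'
from h import *
go(.361,-.314,.10,-63)
E
```

```text
t 0.1 cur [ 0.2006 -0.5912  0.2066] psi -71.3 open 87.3 F [ 0.5 -0.1 -0.8] j6 -10 tilt -1.00
  wy total -0.092 | shift if turn LAST [-5.277  2.665  6.024] | if turn FIRST [-4.355  2.665  6.72 ]
```

drive_tool([
  {"dx": -0.66,"dy": 0.33,"dz": 0.753,"grip": 87},
  {"dx": -0.66,"dy": 0.33,"dz": 0.753,"grip": 87},
  {"dx": -0.66,"dy": 0.33,"dz": 0.753,"grip": 87},
  {"dx": -0.66,"dy": 0.33,"dz": 0.753,"grip": 87},
  {"dx": -0.66,"dy": 0.33,"dz": 0.753,"grip": 87},
  {"dx": -0.66,"dy": 0.33,"dz": 0.753,"grip": 87},
  {"dx": -0.66,"dy": 0.33,"dz": 0.753,"grip": 87},
  {"dx": -0.66,"dy": 0.33,"dz": 0.753,"wy": -0.092,"grip": 87},
])

```text
schema error: expected keys dx, dy, dz, wx, wy, wz, grip
```

```bash
python3 - <<'E'
from h import *
go(.361,-.314,.025,-63)
p,d=cap('side'); save('s1',p,4,(200,220,380,360))
E
```

```text
t 0.1 cur [ 0.2006 -0.5912  0.2066] psi -71.3 open 87.3 F [ 0.5 -0.1 -0.8] j6 -10 tilt -1.00
  wy total -0.092 | shift if turn LAST [-5.277  4.54   6.024] | if turn FIRST [-4.355  4.54   6.72 ]
```

View pics/s1.png

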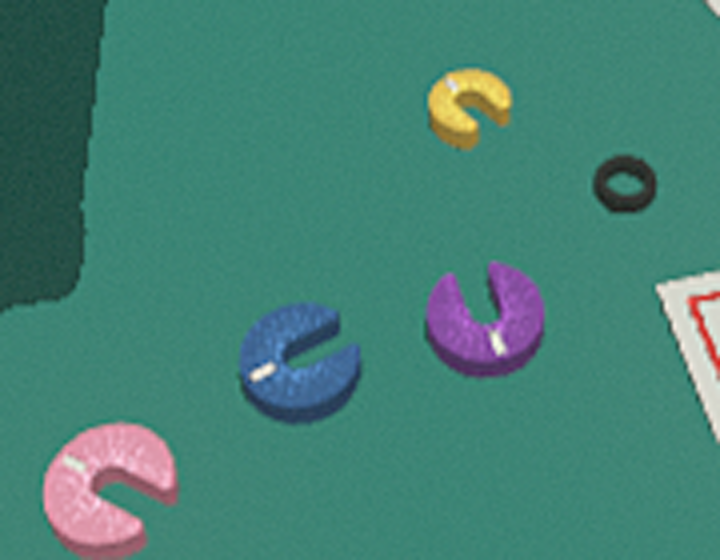

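drive_tool([
  {"dx": -0.66,"dy": 0.33,"dz": 0.753,"wx": 0,"wy": 0,"wz": 0,"grip": 87},
  {"dx": -0.66,"dy": 0.33,"dz": 0.753,"wx": 0,"wy": 0,"wz": 0,"grip": 87},
  {"dx": -0.66,"dy": 0.33,"dz": 0.753,"wx": 0,"wy": 0,"wz": 0,"grip": 87},
  {"dx": -0.66,"dy": 0.33,"dz": 0.753,"wx": 0,"wy": 0,"wz": 0,"grip": 87},
  {"dx": -0.66,"dy": 0.33,"dz": 0.753,"wx": 0,"wy": 0,"wz": 0,"grip": 87},
  {"dx": -0.66,"dy": 0.33,"dz": 0.753,"wx": 0,"wy": 0,"wz": 0,"grip": 87},
  {"dx": -0.66,"dy": 0.33,"dz": 0.753,"wx": 0,"wy": 0,"wz": 0,"grip": 87},
  {"dx": -0.66,"dy": 0.33,"dz": 0.753,"wx": 0,"wy": -0.092,"wz": 0,"grip": 87},
])

```text
time_s: 1.15
position: [0.3617, -0.3135, 0.1014]
tcp_rot: [[0.457, 0.0, 0.889], [-0.889, -0.0, 0.457], [0.0, -1.0, 0.0]]
force: [0.5, -0.3, -0.5]
opening: 0.996
```

```bash
python3 - <<'E'
from h import *
S=lambda x,y:(200+x/4,220+y/4)
a=at_z('side',*S(300,355),.014);b=at_z('side',*S(262,372),.014);c=at_z('side',*S(347,332),.014)
print(a,'phi',[np.degrees(np.arctan2(*(q)[1::-1])) for q in (a-b,c-a,c-b)])
a=at_z('side',*S(470,102),.014);b=at_z('side',*S(452,83),.014);c=at_z('side',*S(493,117),.014)
print('yel',a,'phi',[np.degrees(np.arctan2(*(q)[1::-1])) for q in (a-b,c-a,c-b)])
go(.361,-.314,.025,-63)
E
```

```text
[ 0.35932307 -0.31421254  0.014     ] phi [np.float64(23.069825210402616), np.float64(25.391955567466212), np.float64(24.376818042325777)]
yel [ 0.44795355 -0.16961686  0.014     ] phi [np.float64(-59.66103021685189), np.float64(-46.229896808536544), np.float64(-53.086287489998476)]
t 1.1 cur [ 0.3617 -0.3135  0.1014] psi -62.8 open 86.7 F [ 0.5 -0.3 -0.5] j6 8 tilt -1.00
  wy total 0.002 | shift if turn LAST [ 0.004  1.911 -0.02 ] | if turn FIRST [ 0.004  1.911 -0.02 ]
```

drive_tool([
  {"dx": 0,"dy": 0.9,"dz": -0.02,"wx": 0,"wy": 0.01,"wz": 0,"grip": 87},
  {"dx": 0,"dy": 0.9,"dz": -0.02,"wx": 0,"wy": 0,"wz": 0,"grip": 87},
  {"dx": 0,"dy": 0.1,"dz": 0,"wx": 0,"wy": 0,"wz": 0,"grip": 87},
  {"dx": 0,"dy": 0,"dz": 0,"wx": 0,"wy": 0,"wz": 0,"grip": 44},
  {"dx": 0,"dy": 0,"dz": 0,"wx": 0,"wy": 0,"wz": 0,"grip": 44},
  {"dx": 0,"dy": 0,"dz": 0,"wx": 0,"wy": 0,"wz": 0,"grip": 44},
  {"dx": 0,"dy": 0,"dz": 0,"wx": 0,"wy": 0,"wz": 0,"grip": 44},
])

```text
time_s: 2.02
position: [0.3599, -0.3157, 0.0266]
tcp_rot: [[0.44, 0.001, 0.898], [-0.898, -0.001, 0.44], [0.001, -1.0, 0.0]]
force: [-0.7, -0.4, -0.1]
opening: 0.636
```

drive_tool([
  {"dx": 0,"dy": -0.5,"dz": 0,"wx": 0,"wy": 0,"wz": 0,"grip": 44},
  {"dx": 0,"dy": -0.9,"dz": 0,"wx": 0,"wy": -0.05,"wz": 0,"grip": 44},
  {"dx": 0,"dy": -0.6,"dz": 0,"wx": 0,"wy": -0.115,"wz": 0,"grip": 44},
  {"dx": 0,"dy": 0,"dz": 0,"wx": 0,"wy": -0.115,"wz": 0,"grip": 44},
  {"dx": 0,"dy": 0,"dz": 0,"wx": 0,"wy": -0.115,"wz": 0,"grip": 44},
  {"dx": 0,"dy": 0,"dz": 0,"wx": 0,"wy": -0.115,"wz": 0,"grip": 44},
  {"dx": 0,"dy": 0,"dz": 0,"wx": 0,"wy": -0.115,"wz": 0,"grip": 44},
  {"dx": 0,"dy": 0,"dz": 0,"wx": 0,"wy": -0.085,"wz": 0,"grip": 44},
])

```text
time_s: 3.02
position: [0.3596, -0.3152, 0.1062]
tcp_rot: [[1.0, 0.0, -0.005], [0.005, -0.0, 1.0], [0.0, -1.0, -0.0]]
force: [0.4, 1.0, -0.5]
opening: 0.507
```

```bash
python3 - <<'E'
from h import *
go(.634,.03,.10,0)
p,d=cap('top'); save('t1',p,1.25)
p,d=cap('side'); save('s2',p,4,(160,190,350,330))
E
```

```text
t 3.0 cur [ 0.3596 -0.3152  0.1062] psi 0.3 open 44.1 F [ 0.4  1.  -0.5] j6 -55 tilt -1.00
  wy total 0.003 | shift if turn LAST [6.901 0.154 8.597] | if turn FIRST [6.86  0.154 8.629]
```

View pics/s2.png

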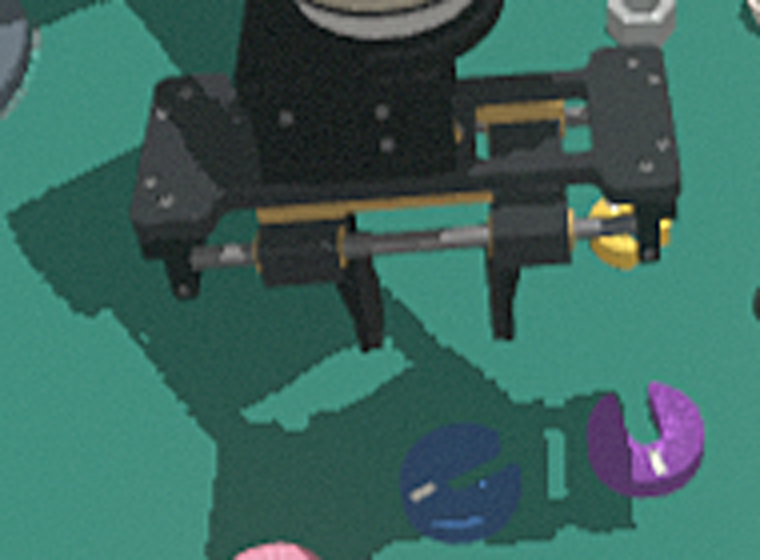

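drive_tool([
  {"dx": 0,"dy": 0,"dz": 0,"wx": 0,"wy": 0.115,"wz": 0,"grip": 80},
  {"dx": 0,"dy": 0,"dz": 0,"wx": 0,"wy": 0.115,"wz": 0,"grip": 80},
  {"dx": 0,"dy": 0,"dz": 0,"wx": 0,"wy": 0.115,"wz": 0,"grip": 80},
  {"dx": 0,"dy": 0,"dz": 0,"wx": 0,"wy": 0.115,"wz": 0,"grip": 80},
  {"dx": 0,"dy": 0,"dz": 0,"wx": 0,"wy": 0.115,"wz": 0,"grip": 80},
  {"dx": 0,"dy": 0.6,"dz": 0,"wx": 0,"wy": 0.115,"wz": 0,"grip": 80},
  {"dx": 0,"dy": 0.9,"dz": 0,"wx": 0,"wy": 0.02,"wz": 0,"grip": 80},
  {"dx": 0,"dy": 0.5,"dz": 0,"wx": 0,"wy": 0,"wz": 0,"grip": 80},
])

```text
time_s: 4.12
position: [0.3593, -0.3148, 0.0247]
tcp_rot: [[0.437, -0.001, 0.899], [-0.899, 0.001, 0.437], [-0.001, -1.0, -0.0]]
force: [-0.3, 0.9, 0.2]
opening: 0.919
```

drive_tool([
  {"dx": 0,"dy": 0,"dz": 0,"wx": 0,"wy": 0,"wz": 0,"grip": 44},
  {"dx": 0,"dy": 0,"dz": 0,"wx": 0,"wy": 0,"wz": 0,"grip": 44},
  {"dx": 0,"dy": 0,"dz": 0,"wx": 0,"wy": 0,"wz": 0,"grip": 44},
  {"dx": 0,"dy": 0,"dz": 0,"wx": 0,"wy": 0,"wz": 0,"grip": 44},
  {"dx": 0,"dy": 0,"dz": 0,"wx": 0,"wy": 0,"wz": 0,"grip": 44},
  {"dx": 0,"dy": 0,"dz": 0,"wx": 0,"wy": 0,"wz": 0,"grip": 44},
])

```text
time_s: 4.88
position: [0.3597, -0.3153, 0.026]
tcp_rot: [[0.44, 0.0, 0.898], [-0.898, -0.0, 0.44], [0.0, -1.0, 0.0]]
force: [0.3, -0.1, 0.3]
opening: 0.509
```

```bash
python3 - <<'E'
from h import *
p,d=cap('side'); save('s3',p,4,(160,190,350,330))
p,d=cap('top'); a=p[225:285,380:480]; save('t2',a,6)
E
```

```text
(no output)
```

View pics/s3.png

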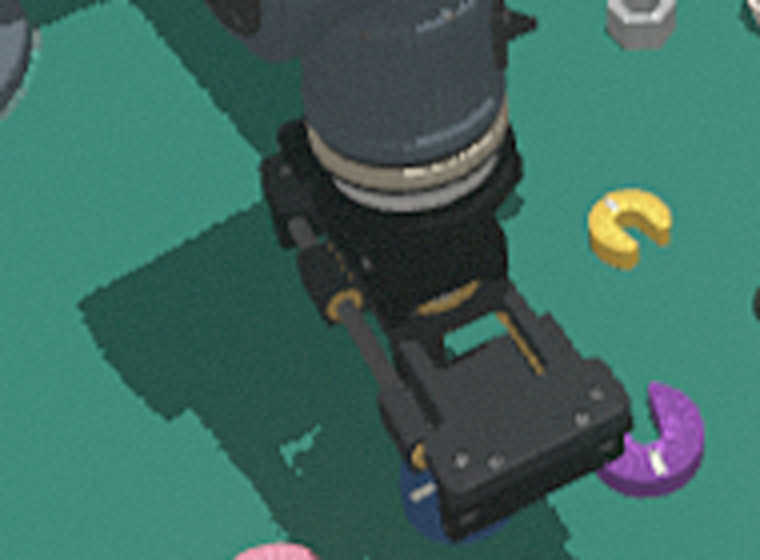

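```bash
python3 - <<'E'
from h import *
for q in [(370,345),(505,335)]: print(at_z('side',160+q[0]/4,190+q[1]/4,.084))
E
```

```text
[ 0.32636544 -0.29296654  0.084     ]
[ 0.38429356 -0.29303479  0.084     ]
```

View pics/t2.png

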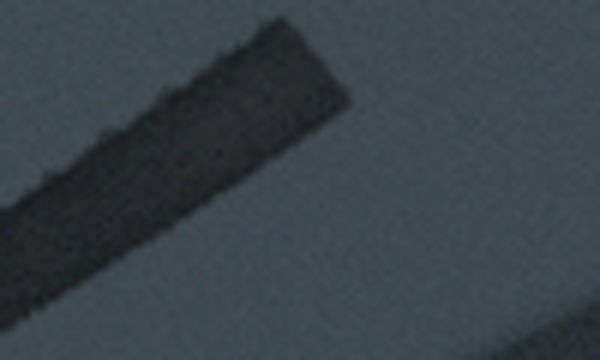

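drive_tool([
  {"dx": 0,"dy": -0.9,"dz": 0,"wx": 0,"wy": 0,"wz": 0,"grip": 80},
  {"dx": 0,"dy": -0.6,"dz": 0,"wx": 0,"wy": 0,"wz": 0,"grip": 80},
  {"dx": 0,"dy": 0,"dz": 0,"wx": 0,"wy": 0,"wz": 0,"grip": 80},
])

```text
time_s: 5.35
position: [0.3604, -0.3163, 0.0872]
tcp_rot: [[0.44, 0.002, 0.898], [-0.898, -0.003, 0.44], [0.004, -1.0, 0.001]]
force: [0.4, 0.1, -0.8]
opening: 0.765
```

```bash
python3 - <<'E'
from h import *
p,d=cap('side'); save('s4',p,4,(180,190,360,330))
print(bot.read_state()['position'])
c=imaging.get_calibration('side')
v,u=np.nonzero((d>0)); Q=np.array([pt('side',a,b,d[b,a]) for a,b in zip(u,v)])
m=(abs(Q[:,0]-.36)<.07)&(abs(Q[:,1]+.315)<.08)&(Q[:,2]>.022)
q=Q[m]; o=q[:,2].argsort()[:40]
for i in o[::3]: print(np.round(q[i],3),u[m][i],v[m][i])
E
```

```text
[ 0.35987434 -0.31553519  0.08631631]Traceback (most recent call last):
  File "<stdin>", line 5, in <module>
  File "h.py", line 12, in pt
    c=imaging.get_calibration(n);K=np.array(c['mtx']);T=np.array(c['world_to_cam'])
ValueError: time passes only in moves, steps and waits
```

View pics/s4.png

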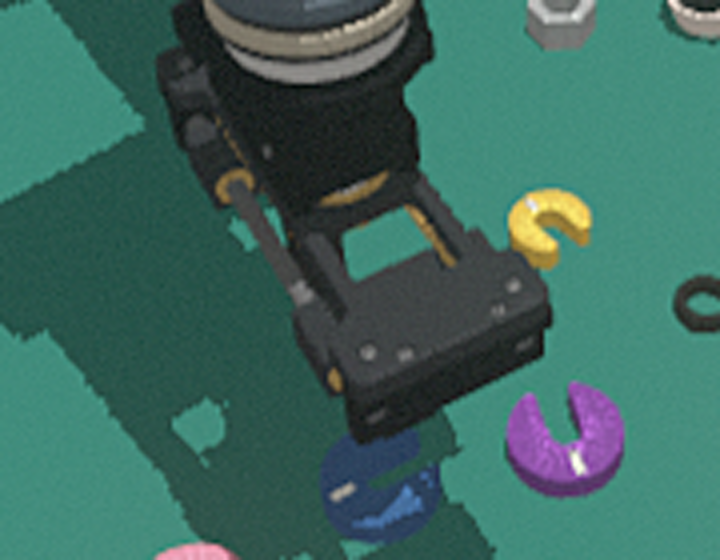

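drive_tool([
  {"dx": 0,"dy": 0,"dz": 0,"wx": 0,"wy": -0.115,"wz": 0,"grip": 80},
  {"dx": 0,"dy": 0,"dz": 0,"wx": 0,"wy": -0.115,"wz": 0,"grip": 80},
  {"dx": 0,"dy": 0,"dz": 0,"wx": 0,"wy": -0.115,"wz": 0,"grip": 80},
  {"dx": 0,"dy": 0,"dz": 0,"wx": 0,"wy": -0.115,"wz": 0,"grip": 80},
  {"dx": 0,"dy": 0,"dz": 0,"wx": 0,"wy": -0.115,"wz": 0,"grip": 80},
  {"dx": 0,"dy": 0,"dz": 0,"wx": 0,"wy": -0.115,"wz": 0,"grip": 80},
])

```text
time_s: 6.15
position: [0.359, -0.3144, 0.0845]
tcp_rot: [[1.0, -0.002, 0.025], [-0.025, 0.002, 1.0], [-0.002, -1.0, 0.002]]
force: [-0.2, -0.1, 0.3]
opening: 0.918
```

```bash
python3 - <<'E'
from h import *
p,d=cap('side'); s=bot.read_state(); print(s['position'],s['opening']*87)
c=imaging.get_calibration('side');K=np.array(c['mtx']);T=np.array(c['world_to_cam'])
v,u=np.nonzero(d>0); Q=(np.linalg.inv(K)@np.array([u*d[v,u],v*d[v,u],d[v,u]])-T[:3,3:]).T@T[:3,:3]
q=Q[(abs(Q[:,0]-.36)<.09)&(abs(Q[:,1]+.315)<.05)&(Q[:,2]>.02)&(Q[:,2]<.135)]
h,e=np.histogram(q[:,2],bins=np.arange(.02,.14,.005)); print(dict(zip(np.round(e,3),h)))
for a in np.arange(.27,.45,.01):
    g=q[abs(q[:,0]-a)<.005]
    if len(g): print('x %.2f'%a,'min z %.3f'%g[:,2].min(),'y',np.round(g[g[:,2].argsort()[:5],1],3))
E
```

```text
[ 0.35898457 -0.31447705  0.0845517 ] 80.19563200979292
{np.float64(0.02): np.int64(0), np.float64(0.025): np.int64(0), np.float64(0.03): np.int64(0), np.float64(0.035): np.int64(0), np.float64(0.04): np.int64(0), np.float64(0.045): np.int64(0), np.float64(0.05): np.int64(0), np.float64(0.055): np.int64(0), np.float64(0.06): np.int64(0), np.float64(0.065): np.int64(0), np.float64(0.07): np.int64(0), np.float64(0.075): np.int64(0), np.float64(0.08): np.int64(0), np.float64(0.085): np.int64(0), np.float64(0.09): np.int64(0), np.float64(0.095): np.int64(5), np.float64(0.1): np.int64(28), np.float64(0.105): np.int64(27), np.float64(0.11): np.int64(31), np.float64(0.115): np.int64(26), np.float64(0.12): np.int64(31), np.float64(0.125): np.int64(37), np.float64(0.13): np.int64(27)}
x 0.31 min z 0.101 y [-0.325 -0.325 -0.323 -0.324 -0.324]
x 0.32 min z 0.099 y [-0.322 -0.32  -0.323 -0.322 -0.318]
x 0.40 min z 0.100 y [-0.326 -0.324 -0.327 -0.325 -0.325]
x 0.41 min z 0.100 y [-0.327 -0.327 -0.326 -0.326 -0.316]
```

```bash
python3 - <<'E'
from h import *
p,d=load('side')
c=imaging.get_calibration('side');K=np.array(c['mtx']);T=np.array(c['world_to_cam'])
v,u=np.nonzero(d>0); Q=(np.linalg.inv(K)@np.array([u*d[v,u],v*d[v,u],d[v,u]])-T[:3,3:]).T@T[:3,:3]
t=Q[(Q[:,0]>.3)&(Q[:,0]<.7)&(abs(Q[:,1])<.4)&(abs(Q[:,2])<.01)];print('table z',np.median(t[:,2]))
q=Q[(abs(Q[:,0]-.36)<.13)&(abs(Q[:,1]+.335)<.06)&(Q[:,2]>.08)&(Q[:,2]<.3)]
for z in np.arange(.09,.25,.01):
    g=q[abs(q[:,2]-z)<.005]
    print('z %.2f'%z,len(g),'x',np.round([g[:,0].min(),g[:,0].max()],3) if len(g) else '', 'y',np.round([g[:,1].min(),g[:,1].max()],3) if len(g) else '')
b=Q[(Q[:,0]>.43)&(Q[:,0]<.47)&(abs(Q[:,1]+.17)<.025)];print('yellow z pct',np.percentile(b[:,2],[5,50,95]))
E
```

```text
table z -0.00030897213476390356
z 0.09 0 x  y 
z 0.10 33 x [0.308 0.406] y [-0.327 -0.314]
z 0.11 58 x [0.309 0.406] y [-0.328 -0.304]
z 0.12 57 x [0.308 0.406] y [-0.328 -0.304]
z 0.13 64 x [0.306 0.408] y [-0.328 -0.304]
z 0.14 64 x [0.305 0.41 ] y [-0.328 -0.315]
z 0.15 44 x [0.308 0.4  ] y [-0.326 -0.302]
z 0.16 10 x [0.312 0.313] y [-0.318 -0.306]
z 0.17 54 x [0.27  0.443] y [-0.354 -0.319]
z 0.18 404 x [0.27  0.443] y [-0.355 -0.287]
z 0.19 963 x [0.264 0.448] y [-0.355 -0.288]
z 0.20 522 x [0.263 0.45 ] y [-0.356 -0.295]
z 0.21 2468 x [0.262 0.453] y [-0.355 -0.276]
z 0.22 345 x [0.307 0.374] y [-0.341 -0.297]
z 0.23 219 x [0.307 0.374] y [-0.34  -0.329]
z 0.24 233 x [0.307 0.374] y [-0.34  -0.327]
yellow z pct [-0.0016902  -0.00055396  0.01001985]
```

drive_tool([
  {"dx": 0,"dy": 0,"dz": 0.04,"wx": 0,"wy": 0.115,"wz": 0,"grip": 80},
  {"dx": 0,"dy": 0,"dz": 0,"wx": 0,"wy": 0.115,"wz": 0,"grip": 80},
  {"dx": 0,"dy": 0,"dz": 0,"wx": 0,"wy": 0.115,"wz": 0,"grip": 80},
  {"dx": 0,"dy": 0,"dz": 0,"wx": 0,"wy": 0.115,"wz": 0,"grip": 80},
  {"dx": 0,"dy": 0,"dz": 0,"wx": 0,"wy": 0.115,"wz": 0,"grip": 80},
  {"dx": 0,"dy": 0.8,"dz": 0,"wx": 0,"wy": 0.115,"wz": 0,"grip": 80},
  {"dx": 0,"dy": 0.8,"dz": 0,"wx": 0,"wy": 0,"wz": 0,"grip": 80},
  {"dx": 0,"dy": 0.4,"dz": 0,"wx": 0,"wy": 0,"wz": 0,"grip": 80},
])

```text
time_s: 7.2
position: [0.3587, -0.3124, 0.0035]
tcp_rot: [[0.437, -0.002, 0.899], [-0.899, 0.003, 0.437], [-0.004, -1.0, -0.001]]
force: [-0.5, 0.7, 0.1]
opening: 0.921
```

drive_tool([
  {"dx": 0,"dy": 0.15,"dz": 0,"wx": 0,"wy": 0,"wz": 0,"grip": 80},
  {"dx": 0,"dy": 0.1,"dz": 0,"wx": 0,"wy": 0,"wz": 0,"grip": 80},
  {"dx": 0,"dy": 0,"dz": 0,"wx": 0,"wy": 0,"wz": 0,"grip": 80},
])

```text
time_s: 7.58
position: [0.3598, -0.3137, -0.0041]
tcp_rot: [[0.44, 0.0, 0.898], [-0.898, -0.0, 0.44], [0.0, -1.0, 0.0]]
force: [0.2, -0.3, 0.0]
opening: 0.919
```

drive_tool([
  {"dx": 0,"dy": 0.12,"dz": 0,"wx": 0,"wy": 0,"wz": 0,"grip": 44},
  {"dx": 0,"dy": 0,"dz": 0,"wx": 0,"wy": 0,"wz": 0,"grip": 44},
  {"dx": 0,"dy": 0,"dz": 0,"wx": 0,"wy": 0,"wz": 0,"grip": 44},
  {"dx": 0,"dy": 0,"dz": 0,"wx": 0,"wy": 0,"wz": 0,"grip": 44},
  {"dx": 0,"dy": 0,"dz": 0,"wx": 0,"wy": 0,"wz": 0,"grip": 44},
  {"dx": 0,"dy": 0,"dz": 0,"wx": 0,"wy": 0,"wz": 0,"grip": 44},
  {"dx": 0,"dy": -0.1,"dz": 0,"wx": 0,"wy": 0,"wz": 0,"grip": 44},
])

```text
time_s: 8.45
position: [0.3595, -0.3134, -0.0051]
tcp_rot: [[0.44, -0.001, 0.898], [-0.898, 0.001, 0.44], [-0.001, -1.0, -0.0]]
force: [0.1, 0.1, -1.8]
opening: 0.611
```

drive_tool([
  {"dx": 0,"dy": -0.7,"dz": 0,"wx": 0,"wy": 0,"wz": 0,"grip": 44},
  {"dx": 0,"dy": -0.8,"dz": 0,"wx": 0,"wy": -0.05,"wz": 0,"grip": 44},
  {"dx": 0,"dy": -0.3,"dz": 0,"wx": 0,"wy": -0.11,"wz": 0,"grip": 44},
  {"dx": 0,"dy": 0,"dz": 0,"wx": 0,"wy": -0.11,"wz": 0,"grip": 44},
  {"dx": 0,"dy": 0,"dz": 0,"wx": 0,"wy": -0.11,"wz": 0,"grip": 44},
  {"dx": 0,"dy": 0,"dz": 0,"wx": 0,"wy": -0.11,"wz": 0,"grip": 44},
  {"dx": 0,"dy": 0,"dz": 0,"wx": 0,"wy": -0.11,"wz": 0,"grip": 44},
  {"dx": 0,"dy": 0,"dz": 0,"wx": 0,"wy": -0.11,"wz": 0,"grip": 44},
])

```text
time_s: 9.45
position: [0.3594, -0.3133, 0.067]
tcp_rot: [[1.0, -0.0, -0.006], [0.006, 0.001, 1.0], [-0.0, -1.0, 0.001]]
force: [0.1, 0.1, -1.6]
opening: 0.611
```

```bash
python3 - <<'E'
from h import *
go(.635,.025,.06,0)
E
```

```text
t 9.4 cur [ 0.3594 -0.3133  0.067 ] psi 0.3 open 53.2 F [ 0.1  0.1 -1.6] j6 -55 tilt -1.00
  wy total 0.004 | shift if turn LAST [6.938 0.174 8.416] | if turn FIRST [6.889 0.174 8.456]
```

drive_tool([
  {"dx": 0.5,"dy": 0,"dz": 0.6,"wx": 0,"wy": 0,"wz": 0,"grip": 44},
  {"dx": 0.92,"dy": 0,"dz": 1.0,"wx": 0,"wy": 0,"wz": 0,"grip": 44},
  {"dx": 0.92,"dy": 0,"dz": 1.0,"wx": 0,"wy": 0,"wz": 0,"grip": 44},
  {"dx": 0.92,"dy": 0,"dz": 1.0,"wx": 0,"wy": 0,"wz": 0,"grip": 44},
  {"dx": 0.92,"dy": 0,"dz": 1.0,"wx": 0,"wy": 0,"wz": 0,"grip": 44},
  {"dx": 0.92,"dy": 0,"dz": 1.0,"wx": 0,"wy": 0,"wz": 0,"grip": 44},
  {"dx": 0.9,"dy": 0.1,"dz": 1.0,"wx": 0,"wy": 0,"wz": 0,"grip": 44},
  {"dx": 0.9,"dy": 0.1,"dz": 1.0,"wx": 0,"wy": 0.004,"wz": 0,"grip": 44},
])

```text
time_s: 10.45
position: [0.6361, -0.008, 0.0586]
tcp_rot: [[1.0, -0.001, 0.006], [-0.006, 0.0, 1.0], [-0.001, -1.0, 0.0]]
force: [0.3, -0.9, -2.6]
opening: 0.606
```

drive_tool([
  {"dx": 0.04,"dy": 0,"dz": 0.8,"wx": 0,"wy": 0,"wz": 0,"grip": 44},
  {"dx": 0,"dy": 0.5,"dz": 0,"wx": 0,"wy": 0,"wz": 0,"grip": 44},
  {"dx": 0,"dy": 0.4,"dz": 0,"wx": 0,"wy": 0,"wz": 0,"grip": 44},
  {"dx": 0,"dy": 0,"dz": 0,"wx": 0,"wy": 0,"wz": 0,"grip": 44},
])

```text
time_s: 10.95
position: [0.6352, 0.0214, 0.0206]
tcp_rot: [[1.0, -0.005, 0.008], [-0.008, 0.0, 1.0], [-0.005, -1.0, 0.0]]
force: [-0.3, -0.1, -1.8]
opening: 0.612
```

```bash
python3 - <<'E'
from h import *
go(.635,.109,.0215,0)
p,d=cap('side'); save('s5',p,5,(310,125,460,240))
p,d=cap('top'); save('t5',p,4,(220,110,400,240))
E
```

```text
t 10.9 cur [0.6352 0.0214 0.0206] psi -0.4 open 53.3 F [-0.3 -0.1 -1.8] j6 -8 tilt -1.00
  wy total -0.005 | shift if turn LAST [-0.022 -0.021  2.191] | if turn FIRST [-0.005 -0.021  2.191]
```

View pics/s5.png

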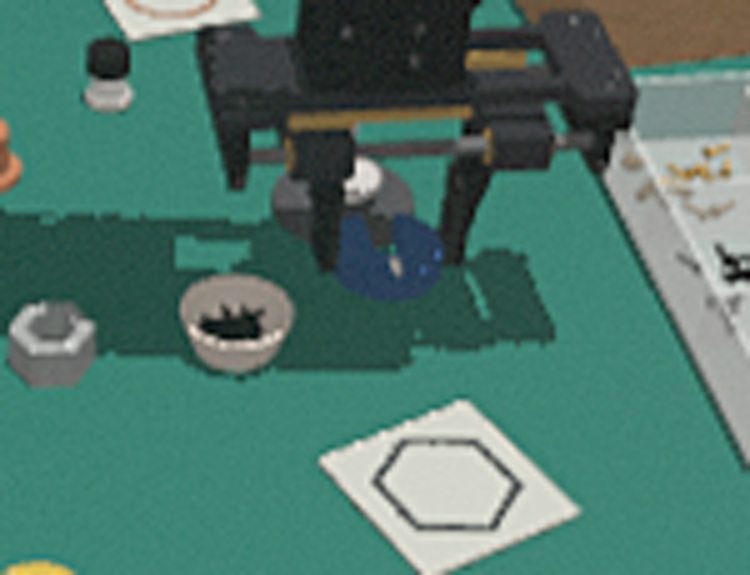

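```bash
python3 - <<'E'
from h import *
S=lambda x,y:(310+x/5,125+y/5)
print('disc',at_z('side',*S(389,257),.043)); a=at_z('side',*S(397,267),.043);b=at_z('side',*S(381,226),.043);print('phi',np.degrees(np.arctan2(*(b-a)[1::-1])))
print('foot x',at_z('side',*S(343,200),.007))
E
```

```text
disc [0.63323167 0.01052955 0.043     ]
phi 91.2980468062064
foot x [0.63310397 0.10612679 0.007     ]
```

View pics/t5.png

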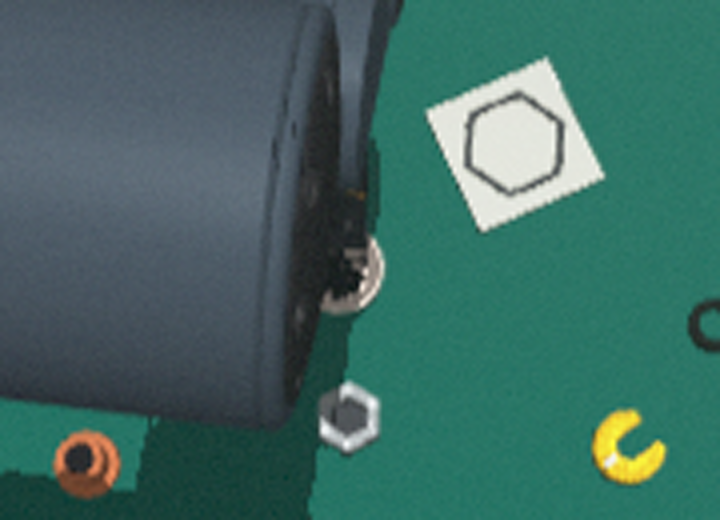

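drive_tool([
  {"dx": -0.02,"dy": 0,"dz": 0.5,"wx": 0,"wy": -0.005,"wz": 0,"grip": 44},
  {"dx": 0,"dy": 0,"dz": 0.5,"wx": 0,"wy": 0,"wz": 0,"grip": 44},
  {"dx": 0,"dy": 0,"dz": 0.4,"wx": 0,"wy": 0,"wz": 0,"grip": 44},
  {"dx": 0,"dy": 0,"dz": 0.3,"wx": 0,"wy": 0,"wz": 0,"grip": 44},
  {"dx": 0,"dy": 0,"dz": 0.3,"wx": 0,"wy": 0,"wz": 0,"grip": 44},
  {"dx": 0,"dy": 0,"dz": 0.19,"wx": 0,"wy": 0,"wz": 0,"grip": 44},
  {"dx": 0,"dy": 0,"dz": 0,"wx": 0,"wy": 0,"wz": 0,"grip": 44},
])

```text
time_s: 11.92
position: [0.6366, 0.1105, 0.023]
tcp_rot: [[1.0, -0.0, -0.002], [0.002, -0.0, 1.0], [-0.0, -1.0, -0.0]]
force: [0.3, 0.6, -1.9]
opening: 0.608
```

```bash
python3 - <<'E'
from h import *
go(.635,.109,.0145,0)
p,d=cap('side'); save('s6',p,6,(320,115,440,205))
E
```

```text
t 11.9 cur [0.6366 0.1105 0.023 ] psi 0.1 open 52.9 F [ 0.3  0.6 -1.9] j6 -0 tilt -1.00
  wy total 0.002 | shift if turn LAST [-0.041  0.213 -0.037] | if turn FIRST [-0.041  0.213 -0.037]
```

View pics/s6.png

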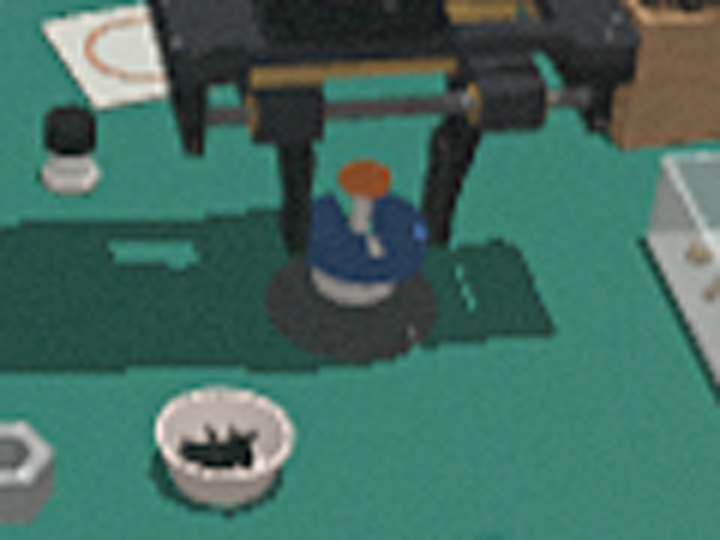

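```bash
cat >> h.py <<'E'
def blob(n,box,h0,h1,z,smin=110,vmin=40):
    p,d=load(n); x0,y0,x1,y1=box; h=cv2.cvtColor(p,cv2.COLOR_RGB2HSV)[y0:y1,x0:x1]
    m=((h[...,0]>=h0)&(h[...,0]<=h1)&(h[...,1]>smin)&(h[...,2]>vmin)).astype(np.uint8)
    k,l,st,_=cv2.connectedComponentsWithStats(m)
    if k<2: return None
    v,u=np.nonzero(l==1+st[1:,4].argmax())
    P=np.array([at_z(n,a+x0,b+y0,z)[:2] for a,b in zip(u[::1],v[::1])])
    Z=d[v+y0,u+x0]
    return P,(u+x0,v+y0),Z
E
python3 - <<'E'
from h import *
P,(u,v),Z=blob('side',(360,135,400,170),100,125,.0455,90,30)
print(len(u),u.min(),u.max(),v.min(),v.max(),P.min(0),P.max(0))
w=np.array([pt('side',a,b,c) for a,b,c in list(zip(u,v,Z))[::4] if c>0]); print('z pct',np.percentile(w[:,2],[5,25,50,75,95]))
t=w[w[:,2]>np.percentile(w[:,2],50)-.003]; print('top pts x',t[:,0].min(),t[:,0].max(),'y',t[:,1].min(),t[:,1].max())
P2,(u,v),Z=blob('side',(360,135,400,170),3,16,.072,150,80)
print('head',P2.min(0),P2.max(0),(P2.min(0)+P2.max(0))/2)
E
```

```text
207 371 391 148 161 [0.6060707  0.06960829] [0.66163891 0.13049061]
z pct [0.03530122 0.04248676 0.044576   0.0456473  0.04611175]
top pts x 0.6109896710732214 0.6592208358797981 y 0.08270426643100735 0.12994491058718866
head [0.6228004  0.09411965] [0.64239441 0.11740975] [0.6325974 0.1057647]
```

drive_tool([
  {"dx": 0,"dy": 0.12,"dz": 0.03,"wx": 0,"wy": 0,"wz": 0,"grip": 44},
  {"dx": 0,"dy": 0.08,"dz": 0,"wx": 0,"wy": 0,"wz": 0,"grip": 44},
  {"dx": 0,"dy": 0,"dz": 0,"wx": 0,"wy": 0,"wz": 0,"grip": 44},
])

```text
time_s: 12.35
position: [0.6363, 0.1108, 0.0145]
tcp_rot: [[1.0, -0.001, -0.001], [0.001, -0.0, 1.0], [-0.001, -1.0, -0.0]]
force: [-0.4, 0.0, -1.6]
opening: 0.61
```

drive_tool([
  {"dx": 0,"dy": 0.025,"dz": 0,"wx": 0,"wy": 0,"wz": 0,"grip": 44},
  {"dx": 0,"dy": 0.025,"dz": 0,"wx": 0,"wy": 0,"wz": 0,"grip": 44},
  {"dx": 0,"dy": 0,"dz": 0,"wx": 0,"wy": 0,"wz": 0,"grip": 44},
])

```text
time_s: 12.72
position: [0.6368, 0.1111, 0.0133]
tcp_rot: [[1.0, 0.0, -0.002], [0.002, -0.0, 1.0], [0.0, -1.0, -0.0]]
force: [-0.2, -1.8, -1.3]
opening: 0.607
```

drive_tool([
  {"dx": 0,"dy": 0,"dz": 0,"wx": 0,"wy": 0,"wz": 0,"grip": 80},
  {"dx": 0,"dy": 0,"dz": 0,"wx": 0,"wy": 0,"wz": 0,"grip": 80},
  {"dx": 0,"dy": 0,"dz": 0,"wx": 0,"wy": 0,"wz": 0,"grip": 80},
  {"dx": 0,"dy": 0,"dz": 0,"wx": 0,"wy": 0,"wz": 0,"grip": 80},
  {"dx": 0,"dy": -0.7,"dz": 0,"wx": 0,"wy": 0,"wz": 0,"grip": 80},
  {"dx": 0,"dy": -0.9,"dz": 0,"wx": 0,"wy": 0,"wz": 0,"grip": 80},
  {"dx": 0,"dy": -0.8,"dz": 0,"wx": 0,"wy": 0,"wz": 0,"grip": 80},
])

```text
time_s: 13.6
position: [0.6368, 0.1112, 0.1102]
tcp_rot: [[1.0, 0.0, -0.002], [0.002, 0.0, 1.0], [0.0, -1.0, 0.0]]
force: [-0.3, -0.4, -0.1]
opening: 0.917
```

```bash
python3 - <<'E'
from h import *
go(.451,-.167,.08,41)
cap('side')
P,(u,v),Z=blob('side',(350,125,410,180),100,125,.036,90,30)
print(len(u),P.min(0),P.max(0))
w=np.array([pt('side',a,b,c) for a,b,c in list(zip(u,v,Z))[::4] if c>0]); print('z pct',np.percentile(w[:,2],[5,25,50,75,95]))
t=w[w[:,2]>np.percentile(w[:,2],60)-.003]; print('top pts',t.min(0),t.max(0))
E
```

```text
t 13.6 cur [0.6368 0.1112 0.1102] psi 0.1 open 79.8 F [-0.3 -0.4 -0.1] j6 -0 tilt -1.00
  wy total -0.455 | shift if turn LAST [-4.655  0.754 -6.947] | if turn FIRST [-8.067  0.754 -2.202]
228 [0.60506204 0.0664835 ] [0.66207708 0.13476408]
z pct [0.02388552 0.03139862 0.0342739  0.035672   0.03663033]
top pts [0.60766035 0.0830662  0.03170442] [0.6608021  0.13460521 0.03718605]
```

drive_tool([
  {"dx": -0.58,"dy": 0,"dz": -0.87,"wx": 0,"wy": 0,"wz": 0,"grip": 72},
  {"dx": -0.58,"dy": 0,"dz": -0.87,"wx": 0,"wy": 0,"wz": 0,"grip": 72},
  {"dx": -0.58,"dy": 0,"dz": -0.87,"wx": 0,"wy": 0,"wz": 0,"grip": 72},
  {"dx": -0.58,"dy": 0,"dz": -0.87,"wx": 0,"wy": 0,"wz": 0,"grip": 72},
  {"dx": -0.58,"dy": 0.1,"dz": -0.87,"wx": 0,"wy": 0,"wz": 0,"grip": 72},
  {"dx": -0.58,"dy": 0.2,"dz": -0.87,"wx": 0,"wy": 0,"wz": 0,"grip": 72},
  {"dx": -0.58,"dy": 0.2,"dz": -0.87,"wx": 0,"wy": 0,"wz": 0,"grip": 72},
  {"dx": -0.58,"dy": 0.2,"dz": -0.86,"wx": 0,"wy": 0,"wz": 0,"grip": 72},
])

```text
time_s: 14.65
position: [0.451, -0.1683, 0.0809]
tcp_rot: [[1.0, 0.001, -0.002], [0.002, -0.001, 1.0], [0.001, -1.0, -0.001]]
force: [-0.1, -0.3, 0.0]
opening: 0.828
```

drive_tool([
  {"dx": 0,"dy": 0.2,"dz": 0,"wx": 0,"wy": -0.114,"wz": 0,"grip": 72},
  {"dx": 0,"dy": 0.4,"dz": 0,"wx": 0,"wy": -0.114,"wz": 0,"grip": 72},
  {"dx": 0,"dy": 0.4,"dz": 0,"wx": 0,"wy": -0.114,"wz": 0,"grip": 72},
  {"dx": 0,"dy": 0.2,"dz": 0,"wx": 0,"wy": -0.114,"wz": 0,"grip": 72},
  {"dx": 0,"dy": 0,"dz": 0,"wx": 0,"wy": 0,"wz": 0,"grip": 72},
])

```text
time_s: 15.28
position: [0.4513, -0.1669, 0.0325]
tcp_rot: [[0.755, -0.001, -0.656], [0.656, 0.001, 0.755], [-0.0, -1.0, 0.001]]
force: [0.4, -0.0, -0.5]
opening: 0.831
```

```bash
python3 - <<'E'
from h import *
go(.451,-.166,-.009,41)
E
```

```text
t 15.3 cur [ 0.4513 -0.1669  0.0325] psi 41.0 open 72.3 F [ 0.4 -0.  -0.5] j6 -75 tilt -1.00
  wy total 0.000 | shift if turn LAST [0.011 1.037 0.022] | if turn FIRST [0.011 1.037 0.022]
```

drive_tool([
  {"dx": 0,"dy": 0.6,"dz": 0.02,"wx": 0,"wy": 0,"wz": 0,"grip": 72},
  {"dx": 0,"dy": 0.42,"dz": 0,"wx": 0,"wy": 0,"wz": 0,"grip": 72},
  {"dx": 0,"dy": 0,"dz": 0,"wx": 0,"wy": 0,"wz": 0,"grip": 34},
  {"dx": 0,"dy": 0,"dz": 0,"wx": 0,"wy": 0,"wz": 0,"grip": 34},
  {"dx": 0,"dy": 0,"dz": 0,"wx": 0,"wy": 0,"wz": 0,"grip": 34},
  {"dx": 0,"dy": 0,"dz": 0,"wx": 0,"wy": 0,"wz": 0,"grip": 34},
  {"dx": 0,"dy": 0,"dz": 0,"wx": 0,"wy": 0,"wz": 0,"grip": 34},
  {"dx": 0,"dy": 0,"dz": 0,"wx": 0,"wy": 0,"wz": 0,"grip": 34},
])

```text
time_s: 16.27
position: [0.4513, -0.1668, -0.0071]
tcp_rot: [[0.753, 0.001, -0.658], [0.658, -0.001, 0.753], [0.0, -1.0, -0.001]]
force: [-1.0, -0.6, 6.2]
opening: 0.467
```

drive_tool([
  {"dx": 0,"dy": -0.4,"dz": 0,"wx": 0,"wy": 0,"wz": 0,"grip": 34},
  {"dx": 0,"dy": -0.7,"dz": 0,"wx": 0,"wy": 0,"wz": 0,"grip": 34},
  {"dx": 0,"dy": -0.6,"dz": 0,"wx": 0,"wy": -0.109,"wz": 0,"grip": 34},
  {"dx": 0,"dy": 0,"dz": 0,"wx": 0,"wy": -0.109,"wz": 0,"grip": 34},
  {"dx": 0,"dy": 0,"dz": 0,"wx": 0,"wy": -0.109,"wz": 0,"grip": 34},
  {"dx": 0,"dy": 0,"dz": 0,"wx": 0,"wy": -0.109,"wz": 0,"grip": 34},
  {"dx": 0,"dy": 0,"dz": 0,"wx": 0,"wy": -0.109,"wz": 0,"grip": 34},
])

```text
time_s: 17.15
position: [0.4509, -0.1663, 0.061]
tcp_rot: [[-0.009, 0.0, -1.0], [1.0, 0.0, -0.009], [0.0, -1.0, -0.0]]
force: [0.3, -0.5, -1.5]
opening: 0.471
```

```bash
python3 - <<'E'
from h import *
go(.551,.11,.04,90)
cap('side')
r=blob('side',(250,150,400,300),18,35,.067+.014,110,80)
P,(u,v),Z=r
w=np.array([pt('side',a,b,c) for a,b,c in list(zip(u,v,Z))[::3] if c>0]); print(len(u),w.min(0),w.max(0),np.percentile(w[:,2],[5,50,95]))
E
```

```text
t 17.1 cur [ 0.4509 -0.1663  0.061 ] psi 90.5 open 41.0 F [ 0.3 -0.5 -1.5] j6 -124 tilt -1.00
  wy total 0.006 | shift if turn LAST [ 6.885  0.524 -2.563] | if turn FIRST [ 6.907  0.524 -2.503]
13 [ 0.41466399 -0.14340797  0.15998724] [ 0.4205933  -0.14140274  0.16893091] [0.16099328 0.1662746  0.16863366]
```

drive_tool([
  {"dx": 0.86,"dy": 0,"dz": -0.31,"wx": 0,"wy": 0.006,"wz": 0,"grip": 34},
  {"dx": 0.86,"dy": 0,"dz": -0.31,"wx": 0,"wy": 0,"wz": 0,"grip": 34},
  {"dx": 0.86,"dy": 0,"dz": -0.31,"wx": 0,"wy": 0,"wz": 0,"grip": 34},
  {"dx": 0.86,"dy": 0,"dz": -0.31,"wx": 0,"wy": 0,"wz": 0,"grip": 34},
  {"dx": 0.86,"dy": 0,"dz": -0.31,"wx": 0,"wy": 0,"wz": 0,"grip": 34},
  {"dx": 0.86,"dy": 0.1,"dz": -0.31,"wx": 0,"wy": 0,"wz": 0,"grip": 34},
  {"dx": 0.86,"dy": 0.2,"dz": -0.31,"wx": 0,"wy": 0,"wz": 0,"grip": 34},
  {"dx": 0.86,"dy": 0.2,"dz": -0.33,"wx": 0,"wy": 0,"wz": 0,"grip": 34},
])

```text
time_s: 18.2
position: [0.5525, 0.1095, 0.0406]
tcp_rot: [[0.009, 0.0, -1.0], [1.0, 0.0, 0.009], [0.0, -1.0, -0.0]]
force: [0.7, -0.4, -0.6]
opening: 0.469
```

```bash
python3 - <<'E'
from h import *
go(.636,.109,.037,90)
p,d=cap('side')
p2,d2=cap('top')
a=cv2.resize(p[100:190,310:430],(720,540),interpolation=cv2.INTER_CUBIC); save('s7',a)
for n,box in (('side',(310,100,430,190)),('top',(220,120,300,200))):
  for z in (.055,):
    r=blob(n,box,18,35,z,110,80)
    if r: print(n,len(r[0]),r[0].min(0),r[0].max(0),r[1][0].min(),r[1][0].max(),r[1][1].min(),r[1][1].max())
E
```

```text
t 18.2 cur [0.5525 0.1095 0.0406] psi 89.5 open 40.8 F [ 0.7 -0.4 -0.6] j6 -90 tilt -1.00
  wy total -0.006 | shift if turn LAST [ 0.007  0.091 -2.088] | if turn FIRST [-0.012  0.091 -2.088]
side 59 [0.52778825 0.07840449] [0.55367045 0.12914065] 340 351 147 158
top 5 [0.53848344 0.06720795] [0.54801085 0.06726771] 276 276 179 183
```

View pics/s7.png

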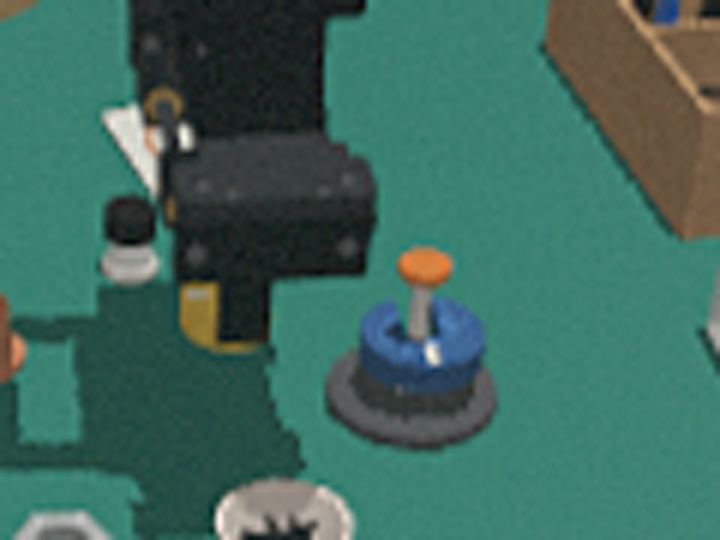

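```bash
python3 - <<'E'
from h import *
S=lambda x,y:(310+x/6,100+y/6)
print(at_z('side',*S(203,293),.0617),at_z('side',*S(180,305),.0617), at_z('side',*S(245,340),.047),'head',at_z('side',*S(425,267),.072))
E
```

```text
[0.53902491 0.11024736 0.0617    ] [0.52816124 0.10224963 0.0617    ] [0.55545463 0.09489808 0.047     ] head [0.63294683 0.10558428 0.072     ]
```

drive_tool([
  {"dx": 0,"dy": 0.08,"dz": -0.4,"wx": 0,"wy": -0.045,"wz": 0,"grip": 34},
  {"dx": 0,"dy": 0,"dz": -0.4,"wx": 0,"wy": 0,"wz": 0,"grip": 34},
  {"dx": 0.06,"dy": 0,"dz": -0.4,"wx": 0,"wy": 0,"wz": 0,"grip": 34},
  {"dx": 0,"dy": 0,"dz": 0,"wx": 0,"wy": 0,"wz": 0,"grip": 34},
])

```text
time_s: 18.8
position: [0.6011, 0.1119, 0.0376]
tcp_rot: [[-0.063, 0.001, -0.998], [0.998, -0.0, -0.063], [-0.0, -1.0, -0.001]]
force: [-0.0, 0.7, -1.1]
opening: 0.471
```

```bash
python3 - <<'E'
from h import *
go(.6365,.109,.037,93.5)
E
```

```text
t 18.8 cur [0.6011 0.1119 0.0376] psi 93.6 open 41.0 F [-0.   0.7 -1.1] j6 -93 tilt -1.00
  wy total 0.001 | shift if turn LAST [-0.128  0.015 -0.88 ] | if turn FIRST [-0.127  0.015 -0.88 ]
```

drive_tool([
  {"dx": -0.07,"dy": 0,"dz": -0.2,"wx": 0,"wy": 0,"wz": 0,"grip": 34},
  {"dx": -0.01,"dy": 0,"dz": -0.15,"wx": 0,"wy": 0,"wz": 0,"grip": 34},
  {"dx": -0.01,"dy": 0,"dz": -0.15,"wx": 0,"wy": 0,"wz": 0,"grip": 34},
])

```text
time_s: 19.18
position: [0.6205, 0.11, 0.0371]
tcp_rot: [[-0.064, -0.0, -0.998], [0.998, -0.0, -0.064], [0.0, -1.0, 0.0]]
force: [0.5, -0.9, -1.4]
opening: 0.47
```

drive_tool([
  {"dx": -0.01,"dy": 0,"dz": -0.15,"wx": 0,"wy": 0,"wz": 0,"grip": 34},
  {"dx": -0.01,"dy": 0,"dz": -0.12,"wx": 0,"wy": 0,"wz": 0,"grip": 34},
  {"dx": -0.01,"dy": 0,"dz": -0.1,"wx": 0,"wy": 0,"wz": 0,"grip": 34},
  {"dx": 0,"dy": 0,"dz": 0,"wx": 0,"wy": 0,"wz": 0,"grip": 34},
])

```text
time_s: 19.68
position: [0.6355, 0.11, 0.037]
tcp_rot: [[-0.064, 0.0, -0.998], [0.998, -0.0, -0.064], [-0.0, -1.0, -0.0]]
force: [-0.1, -1.0, -1.5]
opening: 0.47
```

```bash
python3 - <<'E'
from h import *
go(.6365,.109,.031,93.5)
p,d=cap('side')
a=cv2.resize(p[100:190,310:430],(720,540),interpolation=cv2.INTER_CUBIC); save('s8',a)
E
```

```text
t 19.7 cur [0.6355 0.11   0.037 ] psi 93.7 open 40.9 F [-0.1 -1.  -1.5] j6 -94 tilt -1.00
  wy total 0.002 | shift if turn LAST [-0.026  0.151 -0.023] | if turn FIRST [-0.026  0.151 -0.023]
```

View pics/s8.png

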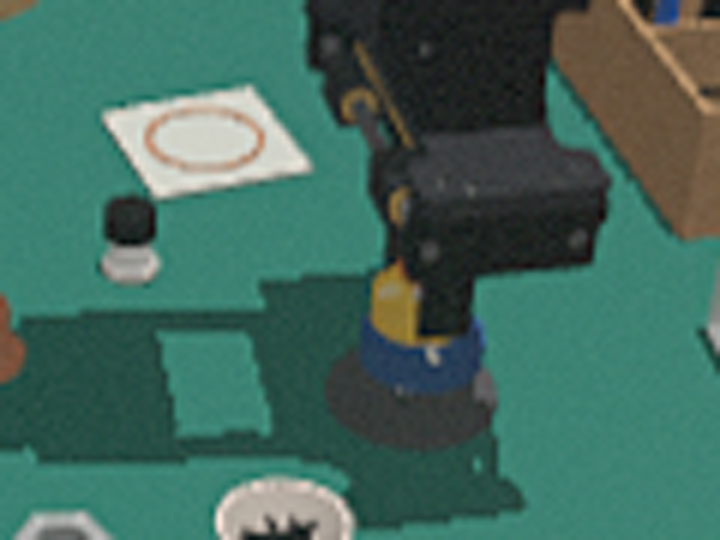

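drive_tool([
  {"dx": 0,"dy": 0.1,"dz": 0,"wx": 0,"wy": 0,"wz": 0,"grip": 34},
  {"dx": 0,"dy": 0.07,"dz": 0,"wx": 0,"wy": 0,"wz": 0,"grip": 34},
  {"dx": 0,"dy": 0.02,"dz": 0,"wx": 0,"wy": 0,"wz": 0,"grip": 34},
  {"dx": 0,"dy": 0,"dz": 0,"wx": 0,"wy": 0,"wz": 0,"grip": 34},
])

```text
time_s: 20.23
position: [0.6351, 0.11, 0.0293]
tcp_rot: [[-0.064, -0.0, -0.998], [0.998, 0.0, -0.064], [0.0, -1.0, 0.0]]
force: [-0.2, -0.8, -0.4]
opening: 0.466
```

Release and lift.

drive_tool([
  {"dx": 0,"dy": 0.02,"dz": 0,"wx": 0,"wy": 0,"wz": 0,"grip": 34},
  {"dx": 0,"dy": 0,"dz": 0,"wx": 0,"wy": 0,"wz": 0,"grip": 70},
  {"dx": 0,"dy": 0,"dz": 0,"wx": 0,"wy": 0,"wz": 0,"grip": 70},
  {"dx": 0,"dy": 0,"dz": 0,"wx": 0,"wy": 0,"wz": 0,"grip": 70},
  {"dx": 0,"dy": 0,"dz": 0,"wx": 0,"wy": 0,"wz": 0,"grip": 70},
  {"dx": 0,"dy": -0.7,"dz": 0,"wx": 0,"wy": 0,"wz": 0,"grip": 70},
  {"dx": 0,"dy": -0.9,"dz": 0,"wx": 0,"wy": 0,"wz": 0,"grip": 70},
  {"dx": 0,"dy": -0.6,"dz": 0,"wx": 0,"wy": 0,"wz": 0,"grip": 70},
])

```text
time_s: 21.22
position: [0.6359, 0.11, 0.1183]
tcp_rot: [[-0.064, 0.002, -0.998], [0.998, -0.0, -0.064], [-0.0, -1.0, -0.002]]
force: [0.2, -0.3, 0.1]
opening: 0.803
```

```bash
python3 - <<'E'
from h import *
go(.4475,.158,.08,90)
p,d=cap('side')
P,(u,v),Z=blob('side',(350,125,410,180),18,35,.05,110,80)
w=np.array([pt('side',a,b,c) for a,b,c in list(zip(u,v,Z)) if c>0]); print(len(u),'z pct',np.percentile(w[:,2],[5,25,50,75,95]))
t=w[w[:,2]>np.percentile(w[:,2],70)-.003]; print('top pts',t.min(0),t.max(0),P.min(0),P.max(0))
save('s9',p,6,(310,100,430,190))
E
```

```text
t 21.2 cur [0.6359 0.11   0.1183] psi 93.7 open 69.9 F [ 0.2 -0.3  0.1] j6 -94 tilt -1.00
  wy total 0.041 | shift if turn LAST [1.502 0.958 4.622] | if turn FIRST [1.201 0.958 4.709]
139 z pct [0.03810368 0.04290236 0.04793792 0.04937052 0.05102875]
top pts [0.611144   0.08862179 0.04636659] [0.64783031 0.1285514  0.06695486] [0.6087033  0.07291452] [0.6469441  0.12827955]
```

drive_tool([
  {"dx": 0.25,"dy": 0,"dz": 0.8,"wx": 0,"wy": 0,"wz": 0,"grip": 60},
  {"dx": 0.25,"dy": 0,"dz": 0.8,"wx": 0,"wy": 0,"wz": 0,"grip": 60},
  {"dx": 0.25,"dy": 0,"dz": 0.8,"wx": 0,"wy": 0,"wz": 0,"grip": 60},
  {"dx": 0.25,"dy": 0.2,"dz": 0.8,"wx": 0,"wy": 0,"wz": 0,"grip": 60},
  {"dx": 0.25,"dy": 0.5,"dz": 0.8,"wx": 0,"wy": 0,"wz": 0,"grip": 60},
  {"dx": 0.25,"dy": 0.5,"dz": 0.6,"wx": 0,"wy": 0,"wz": 0,"grip": 60},
  {"dx": 0,"dy": 0.3,"dz": 0,"wx": 0,"wy": 0,"wz": 0,"grip": 60},
  {"dx": 0,"dy": 0,"dz": 0,"wx": 0,"wy": 0,"wz": 0,"grip": 60},
])

```text
time_s: 22.28
position: [0.449, 0.1579, 0.056]
tcp_rot: [[-0.064, 0.001, -0.998], [0.998, -0.0, -0.064], [-0.0, -1.0, -0.001]]
force: [1.0, 0.5, -0.4]
opening: 0.687
```

```bash
python3 - <<'E'
from h import *
go(.448,.158,-.004,93.7)
p,d=cap('side')
r=blob('side',(285,130,330,180),0,14,.003,90,60)
P,(u,v),Z=r
print('bush px',u.min(),u.max(),v.min(),v.max(),'flange x',P[:,0].min(),P[:,0].max(),'near y',P[:,1].min())
E
```

```text
t 22.3 cur [0.449  0.1579 0.056 ] psi 93.7 open 59.7 F [ 1.   0.5 -0.4] j6 -88 tilt -1.00
  wy total -0.000 | shift if turn LAST [0.005 1.499 0.026] | if turn FIRST [0.005 1.499 0.026]
bush px 300 313 149 163 flange x 0.4267011042561387 0.46306708756902365 near y 0.1378868328584254
```

drive_tool([
  {"dx": 0,"dy": 0.8,"dz": 0.02,"wx": 0,"wy": 0,"wz": 0,"grip": 60},
  {"dx": 0,"dy": 0.7,"dz": 0,"wx": 0,"wy": 0,"wz": 0,"grip": 60},
  {"dx": 0,"dy": 0,"dz": 0,"wx": 0,"wy": 0,"wz": 0,"grip": 20},
  {"dx": 0,"dy": 0,"dz": 0,"wx": 0,"wy": 0,"wz": 0,"grip": 20},
  {"dx": 0,"dy": 0,"dz": 0,"wx": 0,"wy": 0,"wz": 0,"grip": 20},
  {"dx": 0,"dy": 0,"dz": 0,"wx": 0,"wy": 0,"wz": 0,"grip": 20},
  {"dx": 0,"dy": 0,"dz": 0,"wx": 0,"wy": 0,"wz": 0,"grip": 20},
  {"dx": 0,"dy": 0,"dz": 0,"wx": 0,"wy": 0,"wz": 0,"grip": 20},
])

```text
time_s: 23.32
position: [0.4476, 0.158, -0.0025]
tcp_rot: [[-0.065, 0.002, -0.998], [0.998, 0.0, -0.065], [0.0, -1.0, -0.002]]
force: [-0.3, -0.3, 6.4]
opening: 0.304
```

drive_tool([
  {"dx": 0,"dy": -0.3,"dz": 0,"wx": 0,"wy": 0,"wz": 0,"grip": 20},
  {"dx": 0,"dy": -0.7,"dz": 0,"wx": 0,"wy": 0,"wz": 0,"grip": 20},
  {"dx": 0,"dy": -0.5,"dz": 0,"wx": 0,"wy": 0,"wz": 0,"grip": 20},
])

```text
time_s: 23.7
position: [0.4468, 0.158, 0.0579]
tcp_rot: [[-0.065, 0.0, -0.998], [0.998, 0.0, -0.065], [0.0, -1.0, -0.0]]
force: [0.6, 0.6, -0.8]
opening: 0.305
```

```bash
python3 - <<'E'
from h import *
go(.5735,.335,.05,93.7)
E
```

```text
t 23.7 cur [0.4468 0.158  0.0579] psi 93.7 open 26.5 F [ 0.6  0.6 -0.8] j6 -88 tilt -1.00
  wy total -0.000 | shift if turn LAST [ 4.212  0.198 -3.446] | if turn FIRST [ 4.212  0.198 -3.446]
```

drive_tool([
  {"dx": 0.6,"dy": 0,"dz": -0.5,"wx": 0,"wy": 0,"wz": 0,"grip": 20},
  {"dx": 0.8,"dy": 0,"dz": -0.65,"wx": 0,"wy": 0,"wz": 0,"grip": 20},
  {"dx": 0.8,"dy": 0,"dz": -0.65,"wx": 0,"wy": 0,"wz": 0,"grip": 20},
  {"dx": 0.8,"dy": 0,"dz": -0.65,"wx": 0,"wy": 0,"wz": 0,"grip": 20},
  {"dx": 0.8,"dy": 0.2,"dz": -0.65,"wx": 0,"wy": 0,"wz": 0,"grip": 20},
  {"dx": 0.41,"dy": 0.4,"dz": -0.34,"wx": 0,"wy": 0,"wz": 0,"grip": 20},
  {"dx": 0,"dy": 0.2,"dz": 0,"wx": 0,"wy": 0,"wz": 0,"grip": 20},
  {"dx": 0,"dy": 0,"dz": 0,"wx": 0,"wy": 0,"wz": 0,"grip": 20},
])

```text
time_s: 24.7
position: [0.5714, 0.3337, 0.0237]
tcp_rot: [[-0.064, -0.004, -0.998], [0.998, -0.002, -0.064], [-0.001, -1.0, 0.004]]
force: [0.4, 0.6, -0.9]
opening: 0.304
```

```bash
python3 - <<'E'
from h import *
go(.5735,.335,.0015,93.7)
p,d=cap('side'); cap('top')
z0=bot.read_state()['position'][2]+.0025
save('s10',p,6,(300,90,400,160))
for n,box in (('side',(315,95,375,140)),('top',(140,150,210,215))):
    r=blob(n,box,0,14,z0+.003,90,60)
    if r: P,(u,v),Z=r;print(n,len(u),u.min(),u.max(),v.min(),v.max(),P.min(0),P.max(0))
E
```

```text
t 24.7 cur [0.5714 0.3337 0.0237] psi 93.7 open 26.4 F [ 0.4  0.6 -0.9] j6 -73 tilt -1.00
  wy total -0.000 | shift if turn LAST [ 0.028  0.556 -0.056] | if turn FIRST [ 0.028  0.556 -0.056]
side 69 337 349 107 119 [0.5487953 0.3125138] [0.58492906 0.38779979]
top 45 158 181 177 188 [0.53699898 0.29715415] [0.56337833 0.3526641 ]
```

View pics/s10.png

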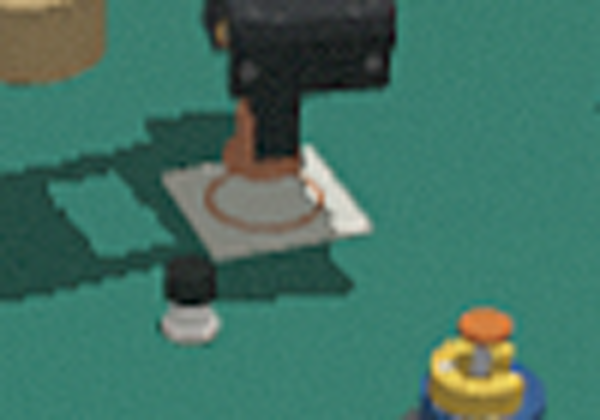

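```bash
python3 - <<'E'
from h import *
S=lambda x,y:(300+x/6,90+y/6)
print('circle',at_z('side',*S(265,201),.004),'flange L/R/bottom',at_z('side',*S(223,163),.0262)[0],at_z('side',*S(303,165),.0262)[0],at_z('side',*S(258,180),.0262)[1])
E
```

```text
circle [0.57132451 0.33143678 0.004     ] flange L/R/bottom 0.5494248695216342 0.5893814541352589 0.31470392168393335
```

drive_tool([
  {"dx": -0.05,"dy": 0.3,"dz": -0.05,"wx": 0,"wy": 0,"wz": 0,"grip": 20},
  {"dx": 0,"dy": 0.2,"dz": 0,"wx": 0,"wy": 0,"wz": 0,"grip": 20},
  {"dx": 0,"dy": 0.04,"dz": 0,"wx": 0,"wy": 0,"wz": 0,"grip": 20},
  {"dx": 0,"dy": 0,"dz": 0,"wx": 0,"wy": 0,"wz": 0,"grip": 20},
])

```text
time_s: 25.3
position: [0.5753, 0.3329, 0.0027]
tcp_rot: [[-0.064, -0.001, -0.998], [0.998, -0.0, -0.064], [-0.0, -1.0, 0.001]]
force: [-0.5, -0.3, -0.6]
opening: 0.303
```

drive_tool([
  {"dx": 0,"dy": 0.03,"dz": 0.03,"wx": 0,"wy": 0,"wz": 0,"grip": 20},
  {"dx": 0,"dy": 0,"dz": 0,"wx": 0,"wy": 0,"wz": 0,"grip": 20},
  {"dx": 0,"dy": 0,"dz": 0,"wx": 0,"wy": 0,"wz": 0,"grip": 60},
  {"dx": 0,"dy": 0,"dz": 0,"wx": 0,"wy": 0,"wz": 0,"grip": 60},
  {"dx": 0,"dy": 0,"dz": 0,"wx": 0,"wy": 0,"wz": 0,"grip": 60},
  {"dx": 0,"dy": -0.5,"dz": 0,"wx": 0,"wy": 0,"wz": 0,"grip": 70},
  {"dx": 0,"dy": -0.9,"dz": 0,"wx": 0,"wy": 0,"wz": 0,"grip": 70},
  {"dx": 0,"dy": -0.6,"dz": 0,"wx": 0,"wy": 0,"wz": 0,"grip": 70},
])

```text
time_s: 26.3
position: [0.5754, 0.3334, 0.085]
tcp_rot: [[-0.064, 0.003, -0.998], [0.998, 0.001, -0.064], [0.001, -1.0, -0.003]]
force: [0.6, 0.5, -0.4]
opening: 0.794
```

```bash
python3 - <<'E'
from h import *
go(.370,.309,.08,45); go(.370,.309,.08,135)
p,d=cap('side')
r=blob('side',(315,95,375,140),0,14,.010,90,60)
P,(u,v),Z=r;w=np.array([pt('side',a,b,c) for a,b,c in zip(u,v,Z) if c>0])
print('bush',len(u),u.min(),u.max(),v.min(),v.max(),P.min(0),P.max(0),'z',w[:,2].max(), 'flange x',w[w[:,2]<.012][:,0].min(),w[w[:,2]<.012][:,0].max())
E
```

```text
t 26.3 cur [0.5754 0.3334 0.085 ] psi 93.7 open 69.0 F [ 0.6  0.5 -0.4] j6 -73 tilt -1.00
  wy total 0.541 | shift if turn LAST [-0.277  0.125  5.165] | if turn FIRST [-4.063  0.125  3.201]
t 26.3 cur [0.5754 0.3334 0.085 ] psi 93.7 open 69.0 F [ 0.6  0.5 -0.4] j6 -73 tilt -1.00
  wy total -0.459 | shift if turn LAST [-0.277  0.125  5.165] | if turn FIRST [3.201 0.125 4.063]
bush 118 338 350 113 125 [0.55147706 0.31152789] [0.59043433 0.38467486] z 0.037538584453681495 flange x 0.5520089901692099 0.592146618742497
```

drive_tool([
  {"dx": -0.05,"dy": 0,"dz": 0.9,"wx": 0,"wy": 0,"wz": 0,"grip": 66},
  {"dx": -0.05,"dy": 0,"dz": 0.9,"wx": 0,"wy": 0,"wz": 0,"grip": 66},
  {"dx": -0.05,"dy": 0,"dz": 0.9,"wx": 0,"wy": 0,"wz": 0,"grip": 66},
  {"dx": -0.05,"dy": 0,"dz": 0.9,"wx": 0,"wy": 0,"wz": 0,"grip": 66},
  {"dx": -0.05,"dy": 0,"dz": 0.9,"wx": 0,"wy": 0,"wz": 0,"grip": 66},
  {"dx": -0.03,"dy": 0,"dz": 0.66,"wx": 0,"wy": 0,"wz": 0,"grip": 66},
  {"dx": 0,"dy": 0,"dz": 0,"wx": 0,"wy": 0.108,"wz": 0,"grip": 66},
  {"dx": 0,"dy": 0,"dz": 0,"wx": 0,"wy": 0.108,"wz": 0,"grip": 66},
])

```text
time_s: 27.35
position: [0.369, 0.3087, 0.0826]
tcp_rot: [[0.276, 0.001, -0.961], [0.961, 0.001, 0.276], [0.001, -1.0, -0.001]]
force: [0.3, -0.1, -0.4]
opening: 0.759
```

drive_tool([
  {"dx": 0,"dy": 0.3,"dz": 0,"wx": 0,"wy": 0.108,"wz": 0,"grip": 66},
  {"dx": 0,"dy": 0.3,"dz": 0,"wx": 0,"wy": 0.108,"wz": 0,"grip": 66},
  {"dx": 0,"dy": 0.2,"dz": 0,"wx": 0,"wy": 0.108,"wz": 0,"grip": 66},
  {"dx": 0,"dy": 0,"dz": 0,"wx": 0,"wy": 0,"wz": 0,"grip": 66},
])

```text
time_s: 27.85
position: [0.3691, 0.3084, 0.0499]
tcp_rot: [[0.705, -0.0, -0.71], [0.71, -0.0, 0.705], [-0.0, -1.0, 0.0]]
force: [0.3, 1.1, 0.2]
opening: 0.762
```

```bash
python3 - <<'E'
from h import *
go(.3705,.309,-.005,45)
p,d=cap('side')
for z in (.006,.028):
  P,(u,v),Z=blob('side',(255,105,300,145),0,179,z,170,60)
  print(z,len(u),u.min(),u.max(),v.min(),v.max(),'x',P[:,0].min(),P[:,0].max(),'y',P[:,1].min(),P[:,1].max())
E
```

```text
t 27.9 cur [0.3691 0.3084 0.0499] psi 45.2 open 66.3 F [0.3 1.1 0.2] j6 -19 tilt -1.00
  wy total 0.002 | shift if turn LAST [ 0.035  1.373 -0.015] | if turn FIRST [ 0.035  1.373 -0.015]
0.006 128 269 286 123 135 x 0.3421126369504063 0.39269792963063826 y 0.28174914504972226 0.34932768167119077
0.028 128 269 286 123 135 x 0.3444022738396074 0.3932304937439043 y 0.2464239426203777 0.3116551486118604
```

drive_tool([
  {"dx": 0.02,"dy": 0.8,"dz": 0,"wx": 0,"wy": 0,"wz": 0,"grip": 66},
  {"dx": 0.02,"dy": 0.57,"dz": 0,"wx": 0,"wy": 0,"wz": 0,"grip": 66},
  {"dx": 0,"dy": 0,"dz": 0,"wx": 0,"wy": 0,"wz": 0,"grip": 24},
  {"dx": 0,"dy": 0,"dz": 0,"wx": 0,"wy": 0,"wz": 0,"grip": 24},
  {"dx": 0,"dy": 0,"dz": 0,"wx": 0,"wy": 0,"wz": 0,"grip": 24},
  {"dx": 0,"dy": 0,"dz": 0,"wx": 0,"wy": 0,"wz": 0,"grip": 24},
  {"dx": 0,"dy": 0,"dz": 0,"wx": 0,"wy": 0,"wz": 0,"grip": 24},
  {"dx": 0,"dy": 0,"dz": 0,"wx": 0,"wy": 0,"wz": 0,"grip": 24},
])

```text
time_s: 28.9
position: [0.3704, 0.3097, -0.0042]
tcp_rot: [[0.706, 0.001, -0.708], [0.708, 0.0, 0.706], [0.001, -1.0, -0.0]]
force: [-0.9, 0.5, 6.5]
opening: 0.362
```

drive_tool([
  {"dx": 0,"dy": -0.3,"dz": 0,"wx": 0,"wy": 0,"wz": 0,"grip": 24},
  {"dx": 0,"dy": -0.8,"dz": 0,"wx": 0,"wy": 0,"wz": 0,"grip": 24},
  {"dx": 0,"dy": -0.8,"dz": 0,"wx": 0,"wy": 0,"wz": 0,"grip": 24},
  {"dx": 0,"dy": 0,"dz": 0,"wx": 0,"wy": 0,"wz": 0,"grip": 24},
])

```text
time_s: 29.4
position: [0.3718, 0.3105, 0.0734]
tcp_rot: [[0.706, 0.005, -0.708], [0.708, 0.003, 0.706], [0.005, -1.0, -0.002]]
force: [0.6, -0.3, -0.7]
opening: 0.365
```

```bash
python3 - <<'E'
from h import *
go(.577,-.319,.07,6)
go(.42,0,.07,45)
E
```

```text
t 29.4 cur [0.3718 0.3105 0.0734] psi 45.1 open 31.8 F [ 0.6 -0.3 -0.7] j6 -18 tilt -1.00
  wy total 0.434 | shift if turn LAST [ -7.526   0.085 -14.742] | if turn FIRST [  3.458   0.085 -16.187]
t 29.4 cur [0.3718 0.3105 0.0734] psi 45.1 open 31.8 F [ 0.6 -0.3 -0.7] j6 -18 tilt -1.00
  wy total 0.001 | shift if turn LAST [-4.647  0.085 -6.332] | if turn FIRST [-4.636  0.085 -6.341]
```

drive_tool([
  {"dx": -0.3,"dy": 0,"dz": -0.6,"wx": 0,"wy": 0,"wz": 0,"grip": 24},
  {"dx": -0.47,"dy": 0,"dz": -0.92,"wx": 0,"wy": 0,"wz": 0,"grip": 24},
  {"dx": -0.47,"dy": 0,"dz": -0.92,"wx": 0,"wy": 0,"wz": 0,"grip": 24},
  {"dx": -0.47,"dy": 0,"dz": -0.92,"wx": 0,"wy": 0,"wz": 0,"grip": 24},
  {"dx": -0.47,"dy": 0,"dz": -0.92,"wx": 0,"wy": 0,"wz": 0,"grip": 24},
  {"dx": -0.47,"dy": 0,"dz": -0.92,"wx": 0,"wy": 0,"wz": 0,"grip": 24},
  {"dx": -0.47,"dy": 0,"dz": -0.92,"wx": 0,"wy": 0,"wz": 0,"grip": 24},
  {"dx": -0.47,"dy": 0,"dz": -0.92,"wx": 0,"wy": 0,"wz": 0,"grip": 24},
])

```text
time_s: 30.4
position: [0.4679, 0.0078, 0.0703]
tcp_rot: [[0.706, -0.002, -0.708], [0.708, 0.0, 0.706], [-0.001, -1.0, 0.001]]
force: [-0.1, 1.0, -0.5]
opening: 0.361
```

drive_tool([
  {"dx": -0.47,"dy": 0,"dz": -0.92,"wx": 0,"wy": 0,"wz": 0,"grip": 24},
  {"dx": -0.47,"dy": 0,"dz": -0.92,"wx": 0,"wy": 0,"wz": 0,"grip": 24},
  {"dx": -0.47,"dy": 0,"dz": -0.92,"wx": 0,"wy": 0,"wz": 0,"grip": 24},
  {"dx": -0.47,"dy": 0,"dz": -0.92,"wx": 0,"wy": 0,"wz": 0,"grip": 24},
  {"dx": -0.47,"dy": 0,"dz": -0.92,"wx": 0,"wy": 0,"wz": 0,"grip": 24},
  {"dx": -0.47,"dy": 0,"dz": -0.92,"wx": 0,"wy": 0,"wz": 0,"grip": 24},
  {"dx": -0.47,"dy": 0,"dz": -0.92,"wx": 0,"wy": 0,"wz": 0,"grip": 24},
  {"dx": -0.47,"dy": 0,"dz": -0.92,"wx": 0,"wy": 0,"wz": 0,"grip": 24},
])

```text
time_s: 31.4
position: [0.5701, -0.306, 0.0697]
tcp_rot: [[0.706, -0.002, -0.708], [0.708, 0.002, 0.706], [-0.0, -1.0, 0.002]]
force: [1.0, 0.1, -1.1]
opening: 0.367
```

drive_tool([
  {"dx": 0,"dy": 0,"dz": 0,"wx": 0,"wy": 0.109,"wz": 0,"grip": 24},
  {"dx": 0,"dy": 0,"dz": 0,"wx": 0,"wy": 0.109,"wz": 0,"grip": 24},
  {"dx": 0,"dy": 0,"dz": 0,"wx": 0,"wy": 0.109,"wz": 0,"grip": 24},
  {"dx": 0,"dy": 0,"dz": 0,"wx": 0,"wy": 0.107,"wz": 0,"grip": 24},
  {"dx": 0,"dy": 0,"dz": 0,"wx": 0,"wy": 0,"wz": 0,"grip": 24},
])

```text
time_s: 32.02
position: [0.5698, -0.3047, 0.0698]
tcp_rot: [[0.994, -0.002, -0.107], [0.107, 0.001, 0.994], [-0.002, -1.0, 0.002]]
force: [0.1, 0.3, -1.0]
opening: 0.365
```

```bash
python3 - <<'E'
from h import *
go(.577,-.319,.03,6)
E
```

```text
t 32.0 cur [ 0.5698 -0.3047  0.0698] psi 6.1 open 31.8 F [ 0.1  0.3 -1. ] j6 -44 tilt -1.00
  wy total 0.002 | shift if turn LAST [ 0.14   0.995 -0.373] | if turn FIRST [ 0.141  0.995 -0.373]
```

drive_tool([
  {"dx": 0.14,"dy": 0.5,"dz": -0.37,"wx": 0,"wy": 0,"wz": 0,"grip": 24},
  {"dx": 0,"dy": 0.5,"dz": 0,"wx": 0,"wy": 0,"wz": 0,"grip": 24},
  {"dx": 0,"dy": 0,"dz": 0,"wx": 0,"wy": 0,"wz": 0,"grip": 24},
  {"dx": 0,"dy": 0,"dz": 0,"wx": 0,"wy": 0,"wz": 0,"grip": 24},
])

```text
time_s: 32.52
position: [0.5774, -0.3188, 0.0308]
tcp_rot: [[0.994, -0.001, -0.106], [0.106, 0.001, 0.994], [-0.001, -1.0, 0.001]]
force: [0.0, 0.0, -0.1]
opening: 0.361
```

```bash
python3 - <<'E'
from h import *
go(.577,-.319,-.0002,6)
z0=bot.read_state()['position'][2]+.0042
p,d=cap('side');cap('top')
c=imaging.get_calibration('side');K=np.array(c['mtx']);T=np.array(c['world_to_cam'])
hs=cv2.cvtColor(p,cv2.COLOR_RGB2HSV); m=((hs[...,0]<8)|(hs[...,0]>172))&(hs[...,1]>110)&(d>0)
m[:270]=0;m[:,:340]=0
v,u=np.nonzero(m); Q=(np.linalg.inv(K)@np.array([u*d[v,u],v*d[v,u],d[v,u]])-T[:3,3:]).T@T[:3,:3]
pl=Q[Q[:,2]>.018]; sq=Q[(Q[:,2]<.010)]
print('z0',z0,'plug pts',len(pl),'z',pl[:,2].min(),pl[:,2].max()); f=pl[pl[:,2]<z0+.011]
print('flange',len(f),f.min(0),f.max(0))
print('sq',len(sq),sq.min(0),sq.max(0), cv2.minAreaRect((sq[:,:2]*1000).astype(np.float32)))
# upright pad centre from white pad region
w=(hs[...,1]<60)&(hs[...,2]>110)&(d>0); w[:260]=0; w[:,:340]=0; w[:,450:]=0
v,u=np.nonzero(w); Q=(np.linalg.inv(K)@np.array([u*d[v,u],v*d[v,u],d[v,u]])-T[:3,3:]).T@T[:3,:3]
Q=Q[(Q[:,2]<.012)&(abs(Q[:,0]-.575)<.08)&(abs(Q[:,1]+.32)<.08)]; print('pad',len(Q),cv2.minAreaRect((Q[:,:2]*1000).astype(np.float32)))
E
```

```text
t 32.5 cur [ 0.5774 -0.3188  0.0308] psi 6.1 open 31.4 F [ 0.   0.  -0.1] j6 -45 tilt -1.00
  wy total 0.001 | shift if turn LAST [-0.01   0.775 -0.005] | if turn FIRST [-0.01   0.775 -0.005]
z0 0.034991511621341544 plug pts 408 z 0.03664526984104532 0.12817599351632603
flange 113 [ 0.55545513 -0.34044018  0.03664527] [ 0.59712028 -0.32756155  0.04598034]
sq 144 [ 0.53992553 -0.35351963  0.0014666 ] [ 0.60926406 -0.28906174  0.00736686] ((574.7709350585938, -318.3710021972656), (62.51169967651367, 62.32735061645508), 9.213117599487305)
pad 1190 ((574.7759399414062, -317.0482177734375), (87.33861541748047, 89.32186126708984), 9.586124420166016)
```

drive_tool([
  {"dx": -0.03,"dy": 0.4,"dz": 0,"wx": 0,"wy": 0,"wz": 0,"grip": 24},
  {"dx": 0,"dy": 0.3,"dz": 0,"wx": 0,"wy": 0,"wz": 0,"grip": 24},
  {"dx": 0,"dy": 0.06,"dz": 0,"wx": 0,"wy": 0,"wz": 0,"grip": 24},
  {"dx": 0,"dy": 0,"dz": 0,"wx": 0,"wy": 0,"wz": 0,"grip": 24},
])

```text
time_s: 33.12
position: [0.5763, -0.3194, 0.0002]
tcp_rot: [[0.994, -0.0, -0.105], [0.105, 0.0, 0.994], [-0.0, -1.0, 0.0]]
force: [-0.7, 0.1, -0.9]
opening: 0.368
```

drive_tool([
  {"dx": 0,"dy": 0.015,"dz": 0,"wx": 0,"wy": 0,"wz": 0,"grip": 66},
  {"dx": 0,"dy": 0,"dz": 0,"wx": 0,"wy": 0,"wz": 0,"grip": 66},
  {"dx": 0,"dy": 0,"dz": 0,"wx": 0,"wy": 0,"wz": 0,"grip": 66},
  {"dx": 0,"dy": 0,"dz": 0,"wx": 0,"wy": 0,"wz": 0,"grip": 66},
  {"dx": 0,"dy": -0.5,"dz": 0,"wx": 0,"wy": 0,"wz": 0,"grip": 70},
  {"dx": 0,"dy": -0.9,"dz": 0,"wx": 0,"wy": 0,"wz": 0,"grip": 70},
  {"dx": 0,"dy": -0.6,"dz": 0,"wx": 0,"wy": 0,"wz": 0,"grip": 70},
])

```text
time_s: 34.0
position: [0.5775, -0.3203, 0.0832]
tcp_rot: [[0.994, 0.003, -0.105], [0.105, -0.002, 0.994], [0.002, -1.0, -0.002]]
force: [0.7, 0.2, 0.9]
opening: 0.805
```

```bash
cat > plug.py <<'E'
from h import *
p,d=load('side')
c=imaging.get_calibration('side');K=np.array(c['mtx']);T=np.array(c['world_to_cam'])
def pts(m):
    v,u=np.nonzero(m&(d>0)); return (np.linalg.inv(K)@np.array([u*d[v,u],v*d[v,u],d[v,u]])-T[:3,3:]).T@T[:3,:3]
hs=cv2.cvtColor(p,cv2.COLOR_RGB2HSV)
E
python3 - <<'E'
from h import *
cap('side')
from plug import *
Q=pts(((hs[...,0]<8)|(hs[...,0]>172))&(hs[...,1]>110)); Q=Q[(abs(Q[:,0]-.575)<.06)&(abs(Q[:,1]+.32)<.06)]
b=Q[(Q[:,2]>.022)]; f=Q[(Q[:,2]>.009)]
print('plug top',len(b),b.min(0),b.max(0),'all',f.min(0),f.max(0))
# nut
go(.47,-.001,.08,90)
m=(hs[...,1]<60); Q=pts(m); Q=Q[(abs(Q[:,0]-.468)<.03)&(abs(Q[:,1])<.03)&(Q[:,2]>.016)&(Q[:,2]<.03)]
print('nut',len(Q),Q.min(0),Q.max(0),cv2.minAreaRect((Q[:,:2]*1000).astype(np.float32)))
E
```

```text
plug top 331 [ 0.55724653 -0.3366516   0.02204908] [ 0.59190983 -0.30260196  0.03455616] all [ 0.55325313 -0.34093637  0.00909126] [ 0.59542457 -0.3020307   0.03455616]
t 34.0 cur [ 0.5792 -0.3214  0.0864] psi 6.0 open 69.7 F [ 0.1 -0.4  1.5] j6 -45 tilt -1.00
  wy total -0.933 | shift if turn LAST [-1.87   0.16   8.253] | if turn FIRST [8.01  0.16  2.729]
nut 125 [ 0.4484177  -0.0210285   0.01601309] [0.4871825 0.0186062 0.0243593] ((466.9642639160156, -2.605936050415039), (42.13581085205078, 36.21232604980469), 63.02383804321289)
```

drive_tool([
  {"dx": -0.2,"dy": 0,"dz": 0.9,"wx": 0,"wy": 0,"wz": 0,"grip": 70},
  {"dx": -0.21,"dy": 0,"dz": 0.92,"wx": 0,"wy": 0,"wz": 0,"grip": 70},
  {"dx": -0.21,"dy": 0,"dz": 0.92,"wx": 0,"wy": 0,"wz": 0,"grip": 70},
  {"dx": -0.21,"dy": 0,"dz": 0.92,"wx": 0,"wy": 0,"wz": 0,"grip": 70},
  {"dx": -0.21,"dy": 0,"dz": 0.92,"wx": 0,"wy": 0,"wz": 0,"grip": 70},
  {"dx": -0.21,"dy": 0,"dz": 0.92,"wx": 0,"wy": 0,"wz": 0,"grip": 70},
  {"dx": -0.21,"dy": 0,"dz": 0.92,"wx": 0,"wy": 0,"wz": 0,"grip": 70},
  {"dx": -0.21,"dy": 0,"dz": 0.92,"wx": 0,"wy": 0,"wz": 0,"grip": 70},
])

```text
time_s: 35.05
position: [0.4793, -0.0336, 0.0807]
tcp_rot: [[0.994, 0.002, -0.105], [0.105, -0.0, 0.994], [0.002, -1.0, -0.001]]
force: [0.0, 0.3, 0.2]
opening: 0.804
```

drive_tool([
  {"dx": -0.2,"dy": 0,"dz": 0.9,"wx": 0,"wy": 0,"wz": 0,"grip": 70},
  {"dx": 0,"dy": 0,"dz": 0,"wx": 0,"wy": -0.097,"wz": 0,"grip": 70},
  {"dx": 0,"dy": 0.3,"dz": 0,"wx": 0,"wy": -0.097,"wz": 0,"grip": 70},
  {"dx": 0,"dy": 0.5,"dz": 0,"wx": 0,"wy": -0.097,"wz": 0,"grip": 70},
  {"dx": 0,"dy": 0,"dz": 0,"wx": 0,"wy": 0,"wz": 0,"grip": 70},
])

```text
time_s: 35.67
position: [0.467, 0.0005, 0.0477]
tcp_rot: [[0.847, -0.002, -0.532], [0.532, 0.0, 0.847], [-0.001, -1.0, 0.001]]
force: [0.2, -0.8, 0.8]
opening: 0.805
```

```bash
python3 - <<'E'
from h import *
go(.470,0,-.0085,32)
E
```

```text
t 35.7 cur [0.467  0.0005 0.0477] psi 32.1 open 70.0 F [ 0.2 -0.8  0.8] j6 -46 tilt -1.00
  wy total 0.001 | shift if turn LAST [ 0.057  1.405 -0.052] | if turn FIRST [ 0.057  1.405 -0.052]
```

drive_tool([
  {"dx": 0.05,"dy": 0.8,"dz": -0.04,"wx": 0,"wy": 0,"wz": 0,"grip": 70},
  {"dx": 0,"dy": 0.6,"dz": 0,"wx": 0,"wy": 0,"wz": 0,"grip": 70},
  {"dx": 0,"dy": 0,"dz": 0,"wx": 0,"wy": 0,"wz": 0,"grip": 28},
  {"dx": 0,"dy": 0,"dz": 0,"wx": 0,"wy": 0,"wz": 0,"grip": 28},
  {"dx": 0,"dy": 0,"dz": 0,"wx": 0,"wy": 0,"wz": 0,"grip": 28},
  {"dx": 0,"dy": 0,"dz": 0,"wx": 0,"wy": 0,"wz": 0,"grip": 28},
  {"dx": 0,"dy": 0,"dz": 0,"wx": 0,"wy": 0,"wz": 0,"grip": 28},
  {"dx": 0,"dy": 0,"dz": 0,"wx": 0,"wy": 0,"wz": 0,"grip": 28},
])

```text
time_s: 36.67
position: [0.4703, -0.0, -0.0072]
tcp_rot: [[0.846, 0.001, -0.533], [0.533, -0.0, 0.846], [0.001, -1.0, -0.001]]
force: [0.3, -0.4, 6.0]
opening: 0.413
```

drive_tool([
  {"dx": 0,"dy": -0.3,"dz": 0,"wx": 0,"wy": 0,"wz": 0,"grip": 28},
  {"dx": 0,"dy": -0.8,"dz": 0,"wx": 0,"wy": 0,"wz": 0,"grip": 28},
  {"dx": 0,"dy": -0.7,"dz": 0,"wx": 0,"wy": 0,"wz": 0,"grip": 28},
  {"dx": 0,"dy": 0,"dz": 0,"wx": 0,"wy": 0,"wz": 0,"grip": 28},
])

```text
time_s: 37.17
position: [0.4715, -0.0001, 0.0661]
tcp_rot: [[0.846, 0.005, -0.533], [0.533, -0.001, 0.846], [0.004, -1.0, -0.004]]
force: [1.0, -0.5, -1.4]
opening: 0.413
```

```bash
python3 - <<'E'
from h import *
go(.6415,-.106,.03,32)
cap('side')
from plug import *
Q=pts((hs[...,1]<60)&(hs[...,2]>110)); Q=Q[(Q[:,2]<.012)&(Q[:,2]>-.004)&(abs(Q[:,0]-.639)<.07)&(abs(Q[:,1]+.108)<.07)]; print('pad',len(Q),cv2.minAreaRect((Q[:,:2]*1000).astype(np.float32)))
E
```

```text
t 37.2 cur [ 4.715e-01 -1.000e-04  6.610e-02] psi 32.2 open 36.0 F [ 1.  -0.5 -1.4] j6 -46 tilt -1.00
  wy total 0.003 | shift if turn LAST [ 2.183  0.902 -4.505] | if turn FIRST [ 2.201  0.902 -4.496]
pad 997 ((638.3958129882812, -103.04144287109375), (90.68755340576172, 91.85796356201172), 22.314550399780273)
```

drive_tool([
  {"dx": 0.3,"dy": 0,"dz": -0.6,"wx": 0,"wy": 0,"wz": 0,"grip": 28},
  {"dx": 0.4,"dy": 0,"dz": -0.83,"wx": 0,"wy": 0,"wz": 0,"grip": 28},
  {"dx": 0.4,"dy": 0,"dz": -0.83,"wx": 0,"wy": 0,"wz": 0,"grip": 28},
  {"dx": 0.4,"dy": 0,"dz": -0.83,"wx": 0,"wy": 0,"wz": 0,"grip": 28},
  {"dx": 0.4,"dy": 0.2,"dz": -0.83,"wx": 0,"wy": 0,"wz": 0,"grip": 28},
  {"dx": 0.27,"dy": 0.4,"dz": -0.58,"wx": 0,"wy": 0,"wz": 0,"grip": 28},
  {"dx": 0,"dy": 0.3,"dz": 0,"wx": 0,"wy": 0,"wz": 0,"grip": 28},
  {"dx": 0,"dy": 0,"dz": 0,"wx": 0,"wy": 0,"wz": 0,"grip": 28},
])

```text
time_s: 38.22
position: [0.6361, -0.1045, 0.0254]
tcp_rot: [[0.846, -0.007, -0.533], [0.533, 0.003, 0.846], [-0.005, -1.0, 0.006]]
force: [-0.5, -0.6, -1.1]
opening: 0.409
```

```bash
python3 - <<'E'
from h import *
go(.641,-.106,-.0032,32)
cap('side')
from plug import *
z0=bot.read_state()['position'][2]+.0072
Q=pts((hs[...,1]<50)&(hs[...,2]>70)); Q=Q[(abs(Q[:,0]-.639)<.035)&(abs(Q[:,1]+.106)<.035)&(Q[:,2]>z0)&(Q[:,2]<z0+.03)]
print(z0,len(Q),Q.min(0),Q.max(0))
E
```

```text
t 38.2 cur [ 0.6361 -0.1045  0.0254] psi 32.2 open 35.6 F [-0.5 -0.6 -1.1] j6 -51 tilt -1.00
  wy total 0.002 | shift if turn LAST [ 0.084  0.715 -0.098] | if turn FIRST [ 0.084  0.715 -0.098]
0.03363682133700715 169 [ 0.60685836 -0.12734088  0.03370181] [ 0.65501441 -0.09132772  0.06166078]
```

drive_tool([
  {"dx": 0.05,"dy": 0.3,"dz": -0.06,"wx": 0,"wy": 0,"wz": 0,"grip": 28},
  {"dx": 0,"dy": 0.3,"dz": 0,"wx": 0,"wy": 0,"wz": 0,"grip": 28},
  {"dx": 0,"dy": 0.06,"dz": 0,"wx": 0,"wy": 0,"wz": 0,"grip": 28},
  {"dx": 0,"dy": 0,"dz": 0,"wx": 0,"wy": 0,"wz": 0,"grip": 28},
])

```text
time_s: 38.78
position: [0.6421, -0.1067, 0.0013]
tcp_rot: [[0.846, -0.001, -0.533], [0.533, 0.0, 0.846], [-0.0, -1.0, 0.001]]
force: [0.4, 0.2, -1.2]
opening: 0.411
```

Still about 4 mm high; lower a bit further, then release and lift.

drive_tool([
  {"dx": 0,"dy": 0.06,"dz": 0,"wx": 0,"wy": 0,"wz": 0,"grip": 28},
  {"dx": 0,"dy": 0.04,"dz": 0,"wx": 0,"wy": 0,"wz": 0,"grip": 28},
  {"dx": 0,"dy": 0,"dz": 0,"wx": 0,"wy": 0,"wz": 0,"grip": 28},
])

```text
time_s: 39.15
position: [0.6424, -0.1069, -0.0024]
tcp_rot: [[0.846, -0.0, -0.533], [0.533, 0.0, 0.846], [-0.0, -1.0, 0.0]]
force: [0.9, -0.1, -0.8]
opening: 0.411
```

drive_tool([
  {"dx": 0,"dy": 0,"dz": 0,"wx": 0,"wy": 0,"wz": 0,"grip": 66},
  {"dx": 0,"dy": 0,"dz": 0,"wx": 0,"wy": 0,"wz": 0,"grip": 66},
  {"dx": 0,"dy": 0,"dz": 0,"wx": 0,"wy": 0,"wz": 0,"grip": 66},
  {"dx": 0,"dy": 0,"dz": 0,"wx": 0,"wy": 0,"wz": 0,"grip": 66},
  {"dx": 0,"dy": -0.5,"dz": 0,"wx": 0,"wy": 0,"wz": 0,"grip": 70},
  {"dx": 0,"dy": -0.9,"dz": 0,"wx": 0,"wy": 0,"wz": 0,"grip": 70},
  {"dx": 0,"dy": -0.9,"dz": 0,"wx": 0,"wy": 0,"wz": 0,"grip": 70},
])

```text
time_s: 40.02
position: [0.6426, -0.1069, 0.0918]
tcp_rot: [[0.846, 0.001, -0.533], [0.533, -0.0, 0.846], [0.001, -1.0, -0.001]]
force: [0.4, -0.7, 0.5]
opening: 0.797
```

```bash
python3 - <<'E'
from h import *
go(.35,-.35,.15,32)
E
```

```text
t 40.0 cur [ 0.6426 -0.1069  0.0918] psi 32.2 open 69.3 F [ 0.4 -0.7  0.5] j6 -51 tilt -1.00
  wy total 0.002 | shift if turn LAST [-9.429 -1.454 -1.239] | if turn FIRST [-9.424 -1.454 -1.276]
```

Back the arm out of the way and take a final look at everything.

drive_tool([
  {"dx": -0.9,"dy": -0.5,"dz": -0.1,"wx": 0,"wy": 0,"wz": 0,"grip": 70},
  {"dx": -0.9,"dy": -0.5,"dz": -0.1,"wx": 0,"wy": 0,"wz": 0,"grip": 70},
  {"dx": -0.9,"dy": -0.4,"dz": -0.1,"wx": 0,"wy": 0,"wz": 0,"grip": 70},
  {"dx": -0.9,"dy": 0,"dz": -0.2,"wx": 0,"wy": 0,"wz": 0,"grip": 70},
  {"dx": -0.9,"dy": 0,"dz": -0.2,"wx": 0,"wy": 0,"wz": 0,"grip": 70},
  {"dx": -0.9,"dy": 0,"dz": -0.2,"wx": 0,"wy": 0,"wz": 0,"grip": 70},
  {"dx": -0.9,"dy": 0,"dz": -0.2,"wx": 0,"wy": 0,"wz": 0,"grip": 70},
  {"dx": -0.9,"dy": 0,"dz": -0.2,"wx": 0,"wy": 0,"wz": 0,"grip": 70},
])

```text
time_s: 41.02
position: [0.426, -0.3055, 0.1472]
tcp_rot: [[0.846, 0.002, -0.533], [0.533, -0.002, 0.846], [0.0, -1.0, -0.002]]
force: [0.1, -0.4, 0.6]
opening: 0.804
```

```bash
python3 - <<'E'
from h import *
p,d=cap('top'); save('tf',p,2.4,(140,120,460,290))
p,d=cap('side')
E
```

```text
(no output)
```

View pics/tf.png

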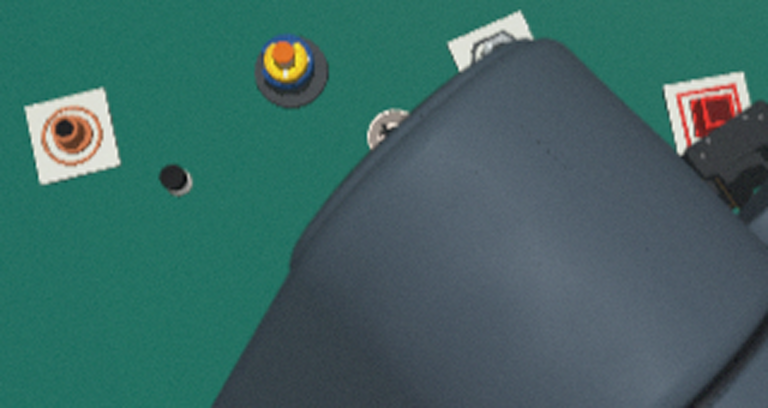

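```bash
python3 - <<'E'
from h import *
p,d=load('side'); save('sf',p,5,(345,125,445,245))
E
```

```text
(no output)
```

View pics/sf.png

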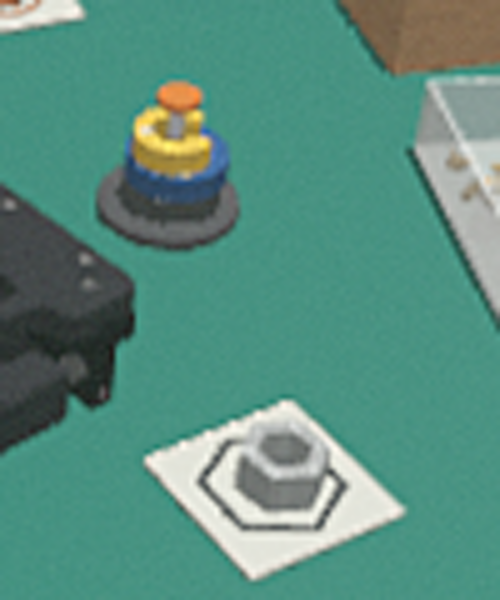

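```bash
python3 - <<'E'
from h import *
from plug import *
S=lambda x,y:(345+x/5,125+y/5)
print('hex',at_z('side',*S(273,484),.004),'nut top',at_z('side',*S(287,447),.026),'yellow mouth/dash',at_z('side',*S(146,131),.05),at_z('side',*S(180,125),.05))
Q=pts(hs[...,1]<256); N=Q[(abs(Q[:,0]-.64)<.045)&(abs(Q[:,1]+.108)<.045)&(Q[:,2]>.019)&(Q[:,2]<.035)]
print(len(N),N.min(0),N.max(0),cv2.minEnclosingCircle((N[:,:2]*1000).astype(np.float32)))
P=Q[(abs(Q[:,0]-.64)<.075)&(abs(Q[:,1]+.108)<.075)&(Q[:,2]>.0025)&(Q[:,2]<.008)]
P=pts((hs[...,1]<60)&(hs[...,2]>150)); P=P[(abs(P[:,0]-.64)<.075)&(abs(P[:,1]+.108)<.075)&(P[:,2]<.01)]
print(cv2.minAreaRect((P[:,:2]*1000).astype(np.float32)))
E
```

```text
hex [ 0.63873523 -0.10671408  0.004     ] nut top [ 0.64248116 -0.10608034  0.026     ] yellow mouth/dash [0.61833347 0.10912372 0.05      ] [0.63691927 0.11284498 0.05      ]
154 [ 0.62016222 -0.12633504  0.01900401] [ 0.65930174 -0.08875831  0.02816447] ((639.8447265625, -107.87582397460938), 20.30248260498047)
((639.4347534179688, -103.181884765625), (91.19422912597656, 91.72550201416016), 22.10902214050293)
```

```bash
python3 -c "
from rig import workorder; print(workorder.hand_in())"
```

```text
the job is handed in; nothing more can be done
None
```

The kit is made up and handed in at about 41 s of the 106 s; `hand_in()` gives no verdict, so the results below are my own camera measurements.

| Part | Where it ended up |
|---|---|
| Bush | upright on the round pad, 1–2 mm from the centre of its outline |
| Plug | upright on the square pad, about 2 mm or less from centre |
| Nut | flat on the hex pad; estimates range from 1 to 5 mm off centre, because the camera readings disagreed |
| Wide blue disc | underside at about 22 mm on the collar, about 3 mm off the spindle axis, slot facing +y |
| Narrow yellow disc | underside at about 36 mm on the blue disc, about 2 mm off the axis, slot facing about +x |
| Dish | left and top edges at the same top-view pixels as at the start, within about 1 pixel; partly hidden by the arm in the last pictures |

The yellow slot's angle is known only to about ±10°, so the slots are about 80–90° apart, well over the 57° needed.

- **Height error:** the reported tool height read about 35 mm too low. The first two grasps on the blue disc closed on air: the first because I lifted before the fingers had closed, the second because of this error. I measured it from the depth image and corrected for it.
- **Picture budget:** I viewed 17 pictures, three over the budget of 14.

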